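# Load the grain sample carrier in pocket order and slide it into the analyser

### The arm

A 6-joint arm with a two-finger parallel gripper is mounted at the origin on the work surface. World frame = base frame: x ahead of the robot, y to its left, z up, the work surface at z = 0. Lengths are in mm, angles in rad, forces in N, time in s.
With the tool pointing down it reaches from about 275 to 850 mm from the base axis. Payload 5.2 kg.
Tool frame: the origin (TCP) lies at the very end of the fingers, on their centre line; the grasp point (between the pads) lies 19 mm behind it (r.tcp_to_grasp is the distance from the TCP to the grasp point, in mm); z points along the fingers, y is the line along which they close (so a half turn about z gives the same grasp; the last joint's range is limited). The gripper opens to 85 mm and grips with 20 to 120 N. Pads are 22 mm wide; open, the fingers measure 114 mm over their backs; the gripper's body (76 mm by 85 mm) begins 54 mm behind the grasp point. The pads swing forward as they close: fully open they stand 13 mm farther back than shut.
Start: joints at [1.028, 0.259, 1.535, -0, 1.348, -0.203], TCP at [183.293, 518.564, 231.31] pointing down, gripper open.
Joint ranges: [-3.14, 3.14], [-0.91, 2.08], [0.19, 2.58], [-1.22, 4.36], [0.22, 2.71], [-3.12, 3.12]. Speed limits (rad/s): [2.57, 2.57, 3.14, 3.14, 3.14, 3.14].

### API

Orientations are given as a 3x3 rotation matrix whose columns are the frame's x, y, z axes.
In Python, from bench import r gives the robot as it stands.
- The arm moves only by the tool play_rows, never from a script. Its argument "targets" is a list of rows, each a list of 7 numbers: the shift along the tool's x, y, z in m, then the turn, a rotation vector about the tool's x, y, z in rad, then the opening, from -1 (shut) to 1 (fully open). In form: [[tx, ty, tz, ax, ay, az, claw], ...]. A call has exactly 8 rows; each row shifts and turns the commanded pose from where the row before left it, along the tool's axes as they then stand; what a row does not reach is not made up. A row lasts 1/8 s, in which the tool goes at most 62.5 mm and 10.7 degrees, less where a joint would pass 70% of its speed; a pose out of reach is approached as far as the arm can. A call is refused whole if a number of a shift passes 0.0625 or a number of a turn 0.188, either way. A call with a gripper value outside its range is refused whole. The fingers move at their own pace and stop on an object; "force" is the grip in N (left out, the last holds). Time passes only in rows, so rows that do not move let the fingers close, or fill a call up. It gives the time, the measured TCP pose, the force, the opening and the grip force at its end, in the units of the state.
- r.get_obs(): the state, without advancing time (a new reading comes with each control period).
- r.read_camera(name): name is "scene" or "side" or "wrist"; returns (picture, depth): 384x512x3 uint8, red, green, blue; 384x512 float32, mm along the optical axis (not along the pixel's ray), 0 where there is no reading.
- r.camera_model(name): a dict with "fx", "fy", "cx", "cy" (pixels), "dist_coeffs" ([k1, k2, p1, p2, k3] as OpenCV has them; the pictures are not rectified), "R" (3x3) and "t" (3): a world point X has camera coordinates R X + t; the wrist camera has in their place "T_tool_cam" (4x4, takes a point from camera to tool coordinates, whose origin is the TCP and whose axes are the flange's). Camera axes: x right, y down, z forward; pixel columns grow to the right and rows downward; lengths in mm; the calibration is good to about 2 mm. A picture is of the moment at which its call begins: read the wrist's pose just before it. camera_model takes no time and is no camera call.
- r.hand_in(): hands the job in; it is judged then, once.
Trained networks look in the newest picture that a camera, given by its name, has taken for a name from the list of things; names that differ only in an ending like _2 or _b are one class to them, and where a whole thing is asked for, a point or a joint stands for the part that bears it (a point fixed in the world has none). Each returns a list of dicts, best first, with "score" (0 to 1); they miss things now and then, are a little off and sometimes report something else, mostly with a low value. They report only what shows in the picture. A call takes as long as a camera call. They do not tell look-alikes from the thing itself.
- r.search_frame(camera, label): "xy" ([column, row] in pixels, amid what is visible of it).
- r.masks_of(camera, label): "region" (384x512 bool, what is visible of it) and "xy" ([column, row] in pixels, amid what is visible of it).
- r.place_of(camera, label): "xy" ([column, row] in pixels: a listed point, or the origin of a listed thing).
The state is a dict: "time_s": time; "q": joint angles; "qvel": joint speeds; "effort": joint torques, N m; "tool_pos": TCP position; "tool_rot": TCP orientation; "force": force on the tool from outside, world axes, zero at the start; "ft_torque": the same for the moment, N m; "width": opening from 0.0 (shut) to 1.0 (fully open); "gripper_force": force on a finger pad.
Only numpy, scipy, OpenCV 4.12 (cv2) and the standard library are available. Lean on these libraries where they do the work, as an engineer would, in place of code of your own. Each camera call takes 0.05 s, during which the arm holds its last target. There are 200 camera calls.

### The job

Load the sample carrier in pocket order. First stand the tall square bottle in pocket 2 (the middle one; pocket 1 already holds the reference bottle), next stand the short square bottle, which lies on the bench, upright in the middle of the balance pan and let go of it there for a second so that it is weighed, and then take it from the pan and stand it cap up in pocket 3, next to the handle. Finally slide the loaded carrier by its handle into the analyser's slot until it is fully home against the stop, with all three bottles still standing fully down in their pockets, and leave the round jar and the tin where they are.

Things in the scene. Friction and masses are not known exactly. Their poses are not given: they have to be found in the camera images.
- carrier: Loose aluminium block on the bench, 176 mm long (x), 64 wide (y), 26 high, 0.4 kg empty; origin at the centre of its underside. The +x end goes in first. Three square pockets 40 mm wide, 22 deep, with bevelled mouths, numbered by 1, 2, 3 black dots beside them, at x = +56, 0, -56 mm. A bar 16 mm wide, 11 high runs from the -x end to the handle.
- pocket1 (a point): centre of the floor of pocket 1, 4 mm above the carrier's underside and 22 mm below its top face; axes as the carrier's
- pocket2 (a point): centre of the floor of pocket 2, likewise
- pocket3 (a point): centre of the floor of pocket 3, likewise
- handle (a point): grip point of the carrier's handle, 158 mm from the carrier's origin along its -x: an upright black tab 12 mm thick (along the carrier's y), 30 mm long (along x), its top 61 mm above the bench and this point 45 mm above it
- tall_bottle: Tall white plastic bottle standing on the bench: square body 34 x 34 mm, 88 mm high, with a round grey cap 26 mm across and 20 mm high (108 mm in all), about 0.13 kg; origin at the centre of its foot, z up through the cap, x and y square to its sides
- short_bottle: Short white bottle lying on its side: square body 34 x 34 mm, 56 long, round grey cap 26 across, 16 high (72 in all), 0.09 kg. x runs from foot to cap. Origin on the side underneath at the start, 36 mm from the foot and 36 from the cap's end; z goes from that side through the bottle (its axis is at z = 17 mm). Upright: x points up.
- short_foot (a point): centre of the short bottle's foot (36 mm from its origin along -x, at z = 17 mm); axes as the bottle's
- reference: Reference bottle standing in pocket 1: square body 34 x 34 mm, 68 mm high, with a wide round cap 33 mm across and 14 mm high; origin at the centre of its foot, z up
- balance: Low bench balance, fixed: 120 mm (its x) by 150 mm (its y), 32 mm high, its round steel pan above; origin at the centre of its underside
- pan (a point): centre of the top face of the balance's fixed round pan, 104 mm across, 42 mm above the bench
- analyser: White and blue analyser, fixed: 270 mm wide (y), 300 deep (x), 220 high; origin at bench level in the front face, in the middle of the slot; x points straight into the slot. The slot is 72 mm wide, 135 high, the bench its floor; two low flared guides (30 mm high, reaching 30 mm out) flank its mouth.
- slot_mouth (a point): middle of the slot at the front face, at bench level; axes as the analyser's
- slot_stop (a point): fixed stop at the slot's inner end, 178 mm in from the front face. When the carrier is home its +x end touches it, the carrier's origin is 90 mm inside the face and the handle's grip point 68 mm outside the face
- jar: squat round screw jar, same white plastic, 48 mm across, 62 mm tall, standing on the bench; not part of the job
- tin: low round aluminium tin, 60 mm across, 45 mm tall, near the balance; not part of the job
Things that resemble listed ones, but are neither listed nor needed, are in the scene too. What is shaped like the balance but orange is not meant.

How it is judged:
By the outcome, as a careful person would: the job done as asked, in the order asked, and still so for the second after the job is handed in, with the robot touching nothing.
It also fails if it takes over 72 s, if anything falls off the work surface, if the arm or the gripper's body presses on something with over 40 N, if the wrist force passes 120 N, or if a joint passes its speed limit or range.

## Working session

There is one attempt and no reset: what is moved stays moved. The work goes in short steps, Python scripts to look and compute and a tool call to move; the robot and the scene stay as the last step left them, time stands still between calls to the robot, and variables do not carry over. Pictures are saved under pics/ and viewed, at most 10 in all, crops included, and the job is handed in when it is done.

Besides the shell and the picture viewer there is one more tool, called by a JSON object that holds its "name" and its "arguments", one argument or row to a line. play_rows: Moves the arm, as the interface text tells. Its arguments: {"type":"object","properties":{"targets":{"type":"array","items":{"type":"array","items":{"type":"number"}}},"force":{"type":"number"}},"required":["targets"]}

```bash
mkdir -p pics; ls
cat > h.py <<'E'
import numpy as np, cv2
from bench import r
def world(cam,xy,depth=None,z=None,m=None,obs=None):
    m=m or r.camera_model(cam)
    K=np.array([[m['fx'],0,m['cx']],[0,m['fy'],m['cy']],[0,0,1.]])
    p=cv2.undistortPoints(np.array(xy,float).reshape(-1,1,2),K,np.array(m['dist_coeffs'],float)).reshape(-1,2)
    d=np.c_[p,np.ones(len(p))]
    if 'R' in m:
        R=np.array(m['R']).T; o=-R@np.array(m['t'])
    else:
        T=np.array(m['T_tool_cam']); Rt=np.array(obs['tool_rot']); R=Rt@T[:3,:3]; o=Rt@T[:3,3]+np.array(obs['tool_pos'])
    if depth is not None: return (d*np.array(depth).reshape(-1,1))@R.T+o
    w=d@R.T
    return o+w*((z-o[2])/w[:,2])[:,None]
def cloud(cam,depth,mask,obs=None):
    v,u=np.nonzero(mask&(depth>0)); return world(cam,np.c_[u,v],depth=depth[v,u],obs=obs)
E
python3 - <<'E'
from h import *
o=r.get_obs();print(o['time_s'],r.tcp_to_grasp)
a=[]
for c in ['scene','side']:
    im,d=r.read_camera(c); np.savez('pics/%s0.npz'%c,im=im,d=d); a.append(im)
    m=r.camera_model(c);print(c,-np.array(m['R']).T@np.array(m['t']))
    for l in ['carrier','tall_bottle','short_bottle','reference','balance','analyser','jar','tin','handle']:
        try:
            for q in r.masks_of(c,l)[:3]:
                p=cloud(c,d,q['region']); print(l,round(q['score'],2),np.round(q['xy']),np.round(np.median(p,0)),np.round(np.percentile(p[:,2],98)))
        except Exception as e: print(l,e)
for i,n in zip(a,['scene','side']): cv2.imwrite('pics/%s0.png'%n,cv2.resize(i[:,:,::-1],(800,600)))
print(r.get_obs()['time_s'])
E
```

```text
pics
0.0 18.700000000000003
scene [1052.22790846  561.47492575  834.2346687 ]
carrier 0.76 [274. 225.] [488.  55.  22.] 58.0
tall_bottle 0.9 [246. 255.] [667. 125.  63.] 109.0
short_bottle 0.66 [188. 215.] [ 660. -147.   31.] 37.0
short_bottle 0.56 [401. 282.] [574. 462. 219.] 222.0
reference 0.8 [298. 227.] [485. 142.  67.] 88.0
balance 0.92 [235. 140.] [ 266. -349.   34.] 46.0
balance 0.79 [197. 158.] [ 462. -343.   34.] 46.0
balance 0.58 [124. 162.] [ 650. -530.   32.] 43.0
analyser 0.56 [398. 280.] [574. 462. 219.] 222.0
jar 0.83 [211. 242.] [685.  -9.  43.] 65.0
tin 0.56 [150. 183.] [ 649. -354.   38.] 48.0
handle 0.72 [274. 223.] [488.  57.  21.] 58.0
handle 0.57 [213. 241.] [685. -10.  41.] 65.0
side [ -84.29892272 -767.43834422  754.68580743]
carrier 0.75 [249. 190.] [479.  34.  19.] 55.0
carrier 0.6 [377. 233.] [ 629. -380.   37.] 45.0
tall_bottle 0.75 [272. 156.] [643. 100.  54.] 106.0
short_bottle 0.69 [327. 197.] [ 644. -167.   25.] 35.0
short_bottle 0.51 [331. 269.] [ 431. -386.   31.] 42.0
reference 0.52 [229. 170.] [463. 120.  57.] 86.0
balance 0.88 [270. 309.] [ 233. -387.   32.] 42.0
balance 0.79 [332. 267.] [ 429. -385.   31.] 42.0
balance 0.78 [441. 277.] [ 618. -577.   32.] 43.0
analyser 0.86 [191. 123.] [440. 316. 168.] 220.0
jar 0.49 [304. 175.] [666. -31.  38.] 61.0
tin 0.77 [379. 236.] [ 630. -380.   37.] 45.0
tin 0.52 [247. 191.] [479.  35.  18.] 55.0
handle 0.96 [249. 190.] [479.  33.  19.] 56.0
1.0
```

View pics/scene0.png

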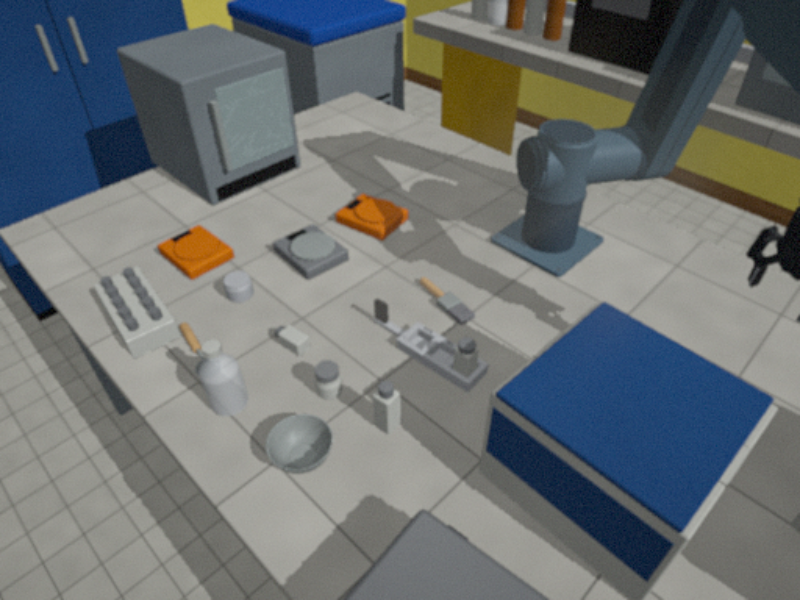

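View pics/side0.png

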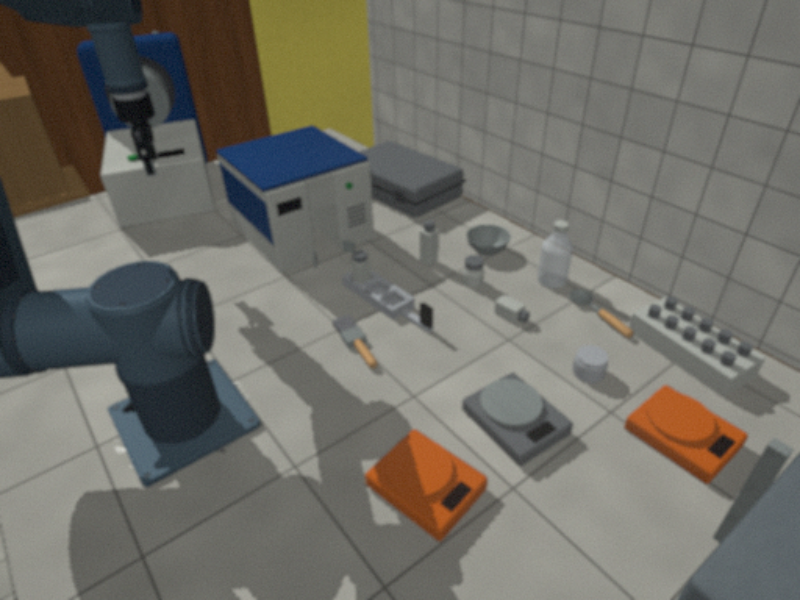

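The scene view (800x600) shows the carrier with the reference at (440,355), the tall bottle at (387,407), the short bottle lying at (293,338), and the jar at (327,378). It also shows the tin at (237,286) and the grey balance at (311,248). The orange balances at (196,250) and (372,215) are decoys. Other look-alikes are the big white bottle at (222,380), the white rack at (130,310) and the grey trays. The side view agrees, with the grey balance at (517,415), the carrier at (385,295) and the analyser at (295,190).

Run:
```python
from h import *
S={}
for c in ['scene','side']:
    for l,z in [('pocket1',4),('pocket2',4),('pocket3',4),('handle',45),('tall_bottle',0),('short_bottle',0),('short_foot',17),('reference',4),('pan',42),('slot_mouth',0),('analyser',0),('jar',0)]:
        for q in r.place_of(c,l)[:3]:
            print(c,l,round(q['score'],2),np.round(q['xy'],1),np.round(world(c,[q['xy']],z=z)[0],1))
print(r.get_obs()['time_s']); print(r.camera_model('wrist'))
im=np.load('pics/side0.npz')['im'][90:260,170:390]; cv2.imwrite('pics/c1.png',cv2.resize(im[:,:,::-1],None,fx=3.5,fy=3.5,interpolation=cv2.INTER_CUBIC))
```

```text
scene pocket1 0.96 [296.1 238.9] [475.4 134.8   4. ]
scene pocket1 0.82 [280.  226.4] [471.7  66.4   4. ]
scene pocket1 0.67 [267.9 224.9] [493.3  35.4   4. ]
scene pocket2 0.96 [296.1 238.9] [475.4 134.8   4. ]
scene pocket2 0.82 [280.  226.4] [471.7  66.4   4. ]
scene pocket2 0.67 [267.9 224.9] [493.3  35.4   4. ]
scene pocket3 0.96 [296.1 238.9] [475.4 134.8   4. ]
scene pocket3 0.82 [280.  226.4] [471.7  66.4   4. ]
scene pocket3 0.67 [267.9 224.9] [493.3  35.4   4. ]
scene handle 0.56 [241.1 200.4] [504.3 -71.5  45. ]
scene tall_bottle 0.85 [246.4 267.9] [649.5 102.6   0. ]
scene short_bottle 0.53 [184.1 218.2] [ 655.6 -176.7    0. ]
scene short_foot 0.8 [193.5 222.9] [ 655.4 -124.9   17. ]
scene short_foot 0.74 [183.8 219.8] [ 668.4 -156.8   17. ]
scene reference 0.71 [294.7 239.4] [479.8 133.1   4. ]
scene pan 0.8 [196.2 156.1] [ 456.3 -362.9   42. ]
scene pan 0.57 [241.3 136. ] [ 251.1 -341.7   42. ]
scene pan 0.56 [122.7 154.4] [ 639.6 -566.7   42. ]
scene slot_mouth 0.46 [198.9 154.2] [ 409.8 -414.2    0. ]
scene analyser 0.61 [209.8 249.9] [680.  -19.5   0. ]
scene jar 0.6
[... 1054 characters left out ...]
_mouth 0.62 [213.3 164. ] [485.9 275.3   0. ]
side analyser 0.81 [209.7 161.1] [486.1 302.3   0. ]
side jar 0.59 [303.7 181.3] [676.4 -30.5  -0. ]
2.2
{'fx': 297.00585148637686, 'fy': 297.00585148637686, 'cx': 253.66427697047436, 'cy': 188.19521304726433, 'dist_coeffs': array([-0.06699709,  0.        ,  0.        ,  0.        ,  0.        ]), 'T_tool_cam': array([[ 2.42584504e-04, -9.64337645e-01, -2.64674985e-01,
         6.75916136e+01],
       [ 9.99999627e-01,  1.44765804e-05,  8.63791876e-04,
        -6.11245160e-01],
       [-8.29155435e-04, -2.64675095e-01,  9.64337289e-01,
        -1.41729216e+02],
       [ 0.00000000e+00,  0.00000000e+00,  0.00000000e+00,
         1.00000000e+00]])}
```

View pics/c1.png

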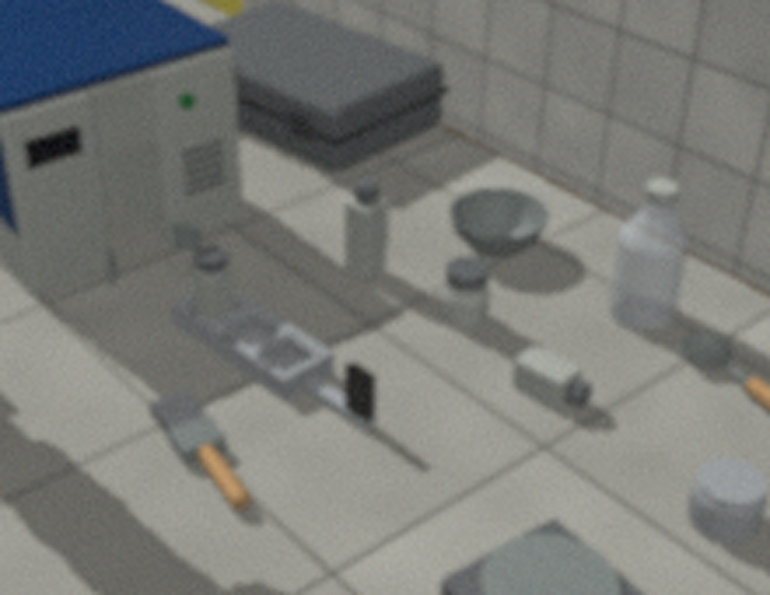

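The crop shows the tall bottle at (366,232), the jar at (467,290), the lying short bottle at (552,375) with its cap toward (580,390), and the carrier at (260,340). The black handle is at (360,390), with a thin spatula rod behind it. The slot is in the analyser's face at about (140,230).

```bash
cat >> h.py <<'E'
from scipy.spatial.transform import Rotation as Ro
def down(yaw):  # tool z down, tool x at world angle yaw (deg)
    a=np.radians(yaw); x=np.array([np.cos(a),np.sin(a),0]); z=np.array([0,0,-1.]); return np.c_[x,np.cross(z,x),z]
def plan(pos,rot,n,frm=None):
    o=r.get_obs(); p0,R0=frm if frm else (np.array(o['tool_pos']),np.array(o['tool_rot']))
    v=Ro.from_matrix(R0.T@rot).as_rotvec()/n
    v=np.round(v,4); A=sum(Ro.from_rotvec(v*k).as_matrix() for k in range(n))
    s=np.round(np.linalg.solve(A,R0.T@(np.array(pos)-p0))/1000,4)
    print('n',n,'row',[float(x) for x in s],[float(x) for x in v],'deg',round(float(np.degrees(np.linalg.norm(v))),1),'mm',round(float(np.linalg.norm(s)*1e3),1))
    return np.array(pos),rot
def yaw(): R=np.array(r.get_obs()['tool_rot']); return np.degrees(np.arctan2(R[1,0],R[0,0]))
E
python3 - <<'E'
from h import *
print(np.round(r.get_obs()['tool_rot'],3),yaw())
for y in [0,180,90,-90]: plan([560,60,260],down(y),8)
E
```

```text
[[-0.943  0.333 -0.   ]
 [ 0.333  0.943  0.   ]
 [ 0.    -0.    -1.   ]] 160.52958115992496
n 8 row [-0.0814, 0.0662, -0.0036] [-0.0, -0.0, 0.3502] deg 20.1 mm 105.0
n 8 row [-0.0574, -0.0476, -0.0036] [0.0, -0.0, -0.0425] deg 2.4 mm 74.7
n 8 row [-0.079, -0.0004, -0.0036] [-0.0, -0.0, 0.1539] deg 8.8 mm 79.1
n 8 row [-0.0165, -0.085, -0.0036] [0.0, -0.0, -0.2388] deg 13.7 mm 86.7
```

{"name": "play_rows", "arguments": {
  "targets": [
    [-0.046,-0.038,-0.004,0,0,-0.0425,1],
    [-0.046,-0.038,-0.004,0,0,-0.0425,1],
    [-0.046,-0.038,-0.004,0,0,-0.0425,1],
    [-0.046,-0.038,-0.004,0,0,-0.0425,1],
    [-0.046,-0.038,-0.004,0,0,-0.0425,1],
    [-0.046,-0.038,-0.004,0,0,-0.0425,1],
    [-0.046,-0.038,-0.004,0,0,-0.0425,1],
    [-0.046,-0.038,-0.004,0,0,-0.0425,1]
  ]
}}

```text
time_s: 3.2
tool_pos: [486.6, 150.3, 263.8]
tool_rot: [[-1.0, -0.001, 0.001], [-0.001, 1.0, 0.0], [-0.001, 0.0, -1.0]]
force: [-0.0, 0.8, 0.2]
width: 1.0
gripper_force: 0.0
```

Run:
```python
from h import *
o=r.get_obs();im,d=r.read_camera('wrist');np.savez('pics/w1.npz',im=im,d=d,p=o['tool_pos'],R=o['tool_rot'])
for l,z in [('pocket1',4),('handle',45),('tall_bottle',0),('short_bottle',0),('short_foot',17),('reference',4),('slot_mouth',0),('jar',0)]:
    for q in r.place_of('wrist',l)[:3]:
        print(l,round(q['score'],2),np.round(q['xy'],1),np.round(world('wrist',[q['xy']],z=z,obs=o)[0],1))
for l in ['tall_bottle','carrier','jar','reference','short_bottle']:
    for q in r.masks_of('wrist',l)[:2]:
        p=cloud('wrist',d,q['region'],o); t=p[p[:,2]>np.percentile(p[:,2],98)-6]
        print('M',l,round(q['score'],2),np.round(q['xy']),len(t),'top',np.round((t.min(0)+t.max(0))/2,1))
print(r.get_obs()['time_s'],o['tool_pos'],yaw())
cv2.imwrite('pics/w1.png',cv2.resize(im[:,:,::-1],(800,600)))
```

```text
pocket1 0.95 [200.  149.1] [474.4  77.5   4. ]
pocket1 0.87 [158.3 153. ] [479.6  19.9   4. ]
pocket1 0.78 [240.2 150.8] [476.8 132.1   4. ]
handle 0.87 [ 70.5 163.5] [486.  -81.2  45. ]
tall_bottle 0.71 [228.2 265.2] [653.  111.6   0. ]
tall_bottle 0.34 [ 57.4 262.9] [ 653.4 -159.8    0. ]
short_bottle 0.84 [ 55.4 264.1] [ 655.6 -163.7    0. ]
short_foot 0.73 [ 67.9 265.7] [ 647.9 -130.7   17. ]
reference 0.81 [241.7 145.3] [469.3 134.2   4. ]
jar 0.51 [229.4 263.7] [650.4 113.5   0. ]
M tall_bottle 0.6 [227. 289.] 304 top [569.  122.1 219.4]
M carrier 0.7 [179. 154.] 241 top [478.6  10.1  61.9]
M reference 0.61 [238. 152.] 692 top [472.8 133.1  84.1]
M reference 0.6 [226. 288.] 292 top [652.2 113.2 105.6]
M short_bottle 0.66 [ 53. 269.] 694 top [570.7 -56.5 175.5]
M short_bottle 0.41 [179. 152.] 244 top [475.8  27.7  69.5]
3.9 [486.6097101  150.32900185 263.79101009] -179.93072898498096
```

View pics/w1.png

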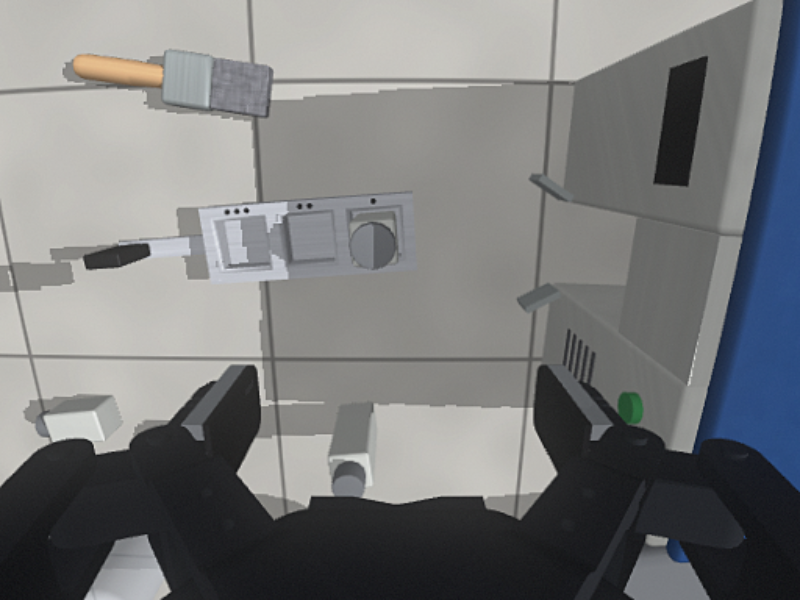

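The wrist view shows the carrier with pockets 3, 2, 1 at (240,242), (312,237) and (373,242), the black handle at (117,256), and the slot guides at (550,187) and (537,297). The tall bottle is at (352,440) and the short one at (80,418), with its cap to the left (−y).

Run:
```python
from h import *
f=np.load('pics/w1.npz');o=dict(tool_pos=f['p'],tool_rot=f['R']);d=f['d'];im=f['im']
P=np.full(d.shape+(3,),np.nan); v,u=np.nonzero(d>0); P[v,u]=world('wrist',np.c_[u,v],depth=d[v,u],obs=o)
# bench check
print('bench z',np.nanmedian(P[330//2:200,180:220],axis=(0,1)), np.nanmedian(P[90:110,290:330],axis=(0,1)))
# analyser face
m=(P[...,1]>240)&(P[...,1]<330)&(P[...,2]>50)&(P[...,2]<200)
Q=P[m]; rng=np.random.default_rng(0); best=0
for _ in range(300):
    a=Q[rng.choice(len(Q),3,replace=False)]; n=np.cross(a[1]-a[0],a[2]-a[0]); n/=np.linalg.norm(n)+1e-9
    k=abs((Q-a[0])@n)<2
    if k.sum()>best: best=k.sum();I=k
F=Q[I]; c=F.mean(0); n=np.linalg.svd(F-c,full_matrices=False)[2][2]; n*=np.sign(n[1]); print('face n',n,'c',c,len(F), 'yaw',np.degrees(np.arctan2(n[1],n[0])))
t=np.array([n[1],-n[0],0]); t/=np.linalg.norm(t)
K=m&(abs((P-c)@n)<3); s=(P-c)@t
for lo,hi in [(60,80),(80,100),(100,120)]:
    k=K&(P[...,2]>lo)&(P[...,2]<hi); ss=np.sort(s[k]); 
    g=np.diff(ss); i=np.argmax(g); mid=(ss[i]+ss[i+1])/2; q=c+mid*t; q=q+ n*0
    print('gap',round(g[i],1),'mid at',np.round(q,1))
# carrier top
m=(P[...,2]>23)&(P[...,2]<31)&(abs(P[...,0]-478)<60)&(P[...,1]>-30)&(P[...,1]<190)
rc=cv2.minAreaRect(P[m][:,:2].astype(np.float32)); print('carrier',rc,np.median(P[m][:,2]))
co=world('wrist',np.array([[200,208],[412,192],[415,270],[213,281]])/1.5625,z=26,obs=o);print(np.round(co,1),co.mean(0),[np.linalg.norm(co[i]-co[i-1]) for i in range(4)])
e=co[1]-co[0]+co[2]-co[3];print('yaw',np.degrees(np.arctan2(e[1],e[0])))
# handle
m=(P[...,2]>50)&(P[...,2]<75)&(abs(P[...,0]-486)<40)&(P[...,1]>-130)&(P[...,1]<-40)
print('handle',cv2.minAreaRect(P[m][:,:2].astype(np.float32)),m.sum(),np.percentile(P[m][:,2],95))
# tall
m=(abs(P[...,0]-650)<45)&(abs(P[...,1]-112)<45)
for lo,hi in [(10,75),(82,93),(100,112)]:
    k=m&(P[...,2]>lo)&(P[...,2]<hi); print('tall',lo,k.sum(),cv2.minAreaRect(P[k][:,:2].astype(np.float32)))
# short
m=(abs(P[...,0]-655)<60)&(abs(P[...,1]+160)<60)
for lo,hi in [(29,42),(8,42)]:
    k=m&(P[...,2]>lo)&(P[...,2]<hi); print('short',lo,k.sum(),cv2.minAreaRect(P[k][:,:2].astype(np.float32)))
```

```text
bench z [ 5.21656096e+02  7.54567005e+01 -8.87402118e-02] [409.4333597  223.96130258  -0.85412494]
face n [0.03274127 0.99946181 0.00202429] c [440.8934577  292.02738943 148.62188132] 16551 yaw 88.12372423347658
gap 72.7 mid at [482.1 290.7 148.6]
gap 73.0 mid at [482.2 290.7 148.6]
gap 72.0 mid at [481.7 290.7 148.6]
carrier ((476.4065246582031, 77.03520202636719), (64.93726348876953, 175.8859100341797), 3.959941864013672) 25.024921492754515
[[450.5 -10.3  26. ]
 [438.4 162.8  26. ]
 [502.4 166.   26. ]
 [512.   -5.5  26. ]] [475.82060254  78.23683159  26.        ] [np.float64(61.688109217854645), np.float64(173.58529223519082), np.float64(64.12804274504917), np.float64(171.7671171580968)]
yaw 93.59495509836185
handle ((487.0560607910156, -79.62821197509766), (12.513636589050293, 31.35463523864746), 3.7012743949890137) 272 60.81941919335731
tall 10 713 ((645.7164916992188, 118.86915588378906), (45.44605255126953, 23.51959991455078), 55.1107292175293)
tall 82 339 ((654.0181274414062, 112.7576904296875), (33.11964416503906, 33.489017486572266), 6.007438659667969)
tall 100 307 ((651.81689453125, 112.96884155273438), (20.617876052856445, 23.282121658325195), 5.5224199295043945)
short 29 671 ((653.14404296875, -162.7201690673828), (33.396759033203125, 69.83004760742188), 5.374992847442627)
short 8 1138 ((653.9247436523438, -164.1932830810547), (34.59085464477539, 74.65168762207031), 7.365899562835693)
```

Run:
```python
from h import *
a=plan([653.5,113,125],down(96),8); plan([653.5,113,47],down(96),4,a)
```

```text
n 8 row [-0.0217, 0.0094, 0.0173] [0.0, 0.0, 0.1834] deg 10.5 mm 29.3
n 4 row [0.0, 0.0, 0.0195] [0.0, 0.0, 0.0] deg 0.0 mm 19.5
```

{"name": "play_rows", "arguments": {
  "targets": [
    [-0.0217,0.0094,0.0173,0,0,0.1834,1],
    [-0.0217,0.0094,0.0173,0,0,0.1834,1],
    [-0.0217,0.0094,0.0173,0,0,0.1834,1],
    [-0.0217,0.0094,0.0173,0,0,0.1834,1],
    [-0.0217,0.0094,0.0173,0,0,0.1834,1],
    [-0.0217,0.0094,0.0173,0,0,0.1834,1],
    [-0.0217,0.0094,0.0173,0,0,0.1834,1],
    [-0.0217,0.0094,0.0173,0,0,0.1834,1]
  ],
  "force": 40
}}

```text
time_s: 4.9
tool_pos: [654.3, 112.0, 124.1]
tool_rot: [[-0.098, 0.995, -0.0], [0.995, 0.098, 0.0], [0.0, 0.0, -1.0]]
force: [0.1, -0.2, 0.6]
width: 0.997
gripper_force: 0.0
```

Run:
```python
from h import *
o=r.get_obs();im,d=r.read_camera('wrist');np.savez('pics/w2.npz',im=im,d=d,p=o['tool_pos'],R=o['tool_rot'])
print(o['q'],yaw(),o['tool_pos'])
cv2.imwrite('pics/w2.png',im[:,:,::-1])
v,u=np.nonzero(d>0); p=world('wrist',np.c_[u,v],depth=d[v,u],obs=o)
k=(abs(p[:,0]-653)<40)&(abs(p[:,1]-113)<30)
for lo,hi in [(82,93),(100,112)]:
    q=p[k&(p[:,2]>lo)&(p[:,2]<hi)]
    if len(q)>5: print(lo,len(q),cv2.minAreaRect(q[:,:2].astype(np.float32)))
plan([653.5,113,47],down(96),4)
```

```text
[ 1.80225203e-03  5.39756325e-01  1.37891792e+00  9.95046526e-05
  1.22292313e+00 -9.66578075e-02] 95.11395869189184 [654.30554093 112.01253816 124.14169423]
82 1158 ((655.473876953125, 112.84105682373047), (34.11240005493164, 33.975826263427734), 6.496017932891846)
100 1521 ((655.322998046875, 112.84930419921875), (25.31271743774414, 25.066484451293945), 43.284427642822266)
n 4 row [0.001, -0.0002, 0.0186] [-0.0006, 0.0003, -0.0039] deg 0.2 mm 18.6
```

View pics/w2.png

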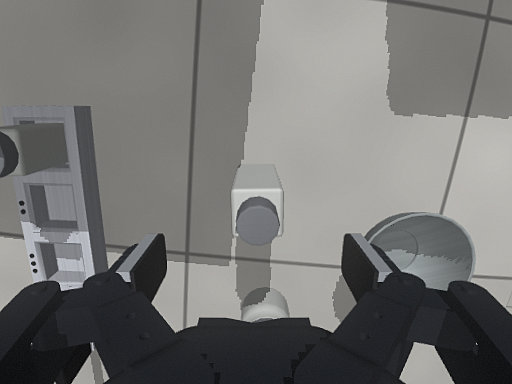

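The view shows the tall bottle's cap at (257,221), centred between the open fingers. The metal bowl is at (425,250), so I'll check it clears the right-hand finger.

Run:
```python
from h import *
f=np.load('pics/w2.npz');o=dict(tool_pos=f['p'],tool_rot=f['R']);d=f['d']
v,u=np.nonzero(d>0); k=(u>355)&(u<480)&(v>205)&(v<270); p=world('wrist',np.c_[u,v][k],depth=d[v,u][k],obs=o); p=p[(p[:,2]>15)&(p[:,2]<90)]
print(p.min(0),p.max(0)); 
for lo in range(60,160,20):
    q=p[(p[:,1]>lo)&(p[:,1]<lo+20)]; print(lo,q[:,0].min() if len(q) else None)
plan([655.2,112.9,47],down(96.3),4)
```

```text
[751.1369104  45.5634736  15.0041284] [853.57480198 111.76576908  46.20854597]
60 753.366645960614
80 751.1369104004351
100 766.1742534951583
120 None
140 None
n 4 row [0.0009, 0.0002, 0.0186] [-0.0006, 0.0003, -0.0052] deg 0.3 mm 18.6
```

{"name": "play_rows", "arguments": {
  "targets": [
    [0.0009,0.0002,0.0193,0,0,-0.005,1],
    [0.0,0.0002,0.0193,0,0,-0.005,1],
    [0.0,0.0002,0.0193,0,0,-0.005,1],
    [0.0,0.0002,0.0193,0,0,-0.005,1],
    [0,0,0,0,0,0,-1],
    [0,0,0,0,0,0,-1],
    [0,0,0,0,0,0,-1],
    [0,0,0,0,0,0,-1]
  ],
  "force": 40
}}

```text
time_s: 5.95
tool_pos: [655.1, 113.0, 48.8]
tool_rot: [[-0.123, 0.992, 0.002], [0.992, 0.123, -0.0], [-0.0, 0.002, -1.0]]
force: [-0.0, 0.3, 2.1]
width: 0.395
gripper_force: 45.2
```

Run:
```python
from h import *
o=r.get_obs();print(o['width'],o['gripper_force'],o['tool_pos'],yaw())
c=np.array([476.4,77]);  # carrier centre = pocket 2
t0=np.array(o['tool_pos'])
a=plan([640,110,145],down(95.5),2)
b=plan([476.4,77,128],down(94),6,a)
plan([476.4,77,52],down(94),8,b)
```

```text
0.39508631729539617 45.172555446624756 [655.14763295 113.03624348  48.79795436] 97.09408756621738
n 2 row [-0.0006, -0.0076, -0.0481] [0.001, 0.0001, 0.0139] deg 0.8 mm 48.7
n 6 row [-0.0032, -0.0276, 0.0028] [0.0, 0.0, 0.0044] deg 0.3 mm 27.9
n 8 row [0.0, 0.0, 0.0095] [0.0, 0.0, 0.0] deg 0.0 mm 9.5
```

{"name": "play_rows", "arguments": {
  "targets": [
    [-0.0006,-0.0076,-0.046,0,0,0.014,-1],
    [-0.0006,-0.0076,-0.046,0,0,0.014,-1],
    [-0.0032,-0.0276,0.0,0,0,0.0044,-1],
    [-0.0032,-0.0276,0.0,0,0,0.0044,-1],
    [-0.0032,-0.0276,0.0,0,0,0.0044,-1],
    [-0.0032,-0.0276,0.0,0,0,0.0044,-1],
    [-0.0032,-0.0276,0.0,0,0,0.0044,-1],
    [-0.0032,-0.0276,0.0,0,0,0.0044,-1]
  ]
}}

```text
time_s: 6.95
tool_pos: [475.1, 76.7, 140.0]
tool_rot: [[-0.069, 0.998, 0.001], [0.998, 0.069, -0.0], [-0.0, 0.001, -1.0]]
force: [0.1, 0.8, -1.6]
width: 0.391
gripper_force: 45.0
```

Run:
```python
from h import *
o=r.get_obs();im,d=r.read_camera('wrist')
print(yaw(),o['tool_pos'],o['gripper_force'],o['width'])
v,u=np.nonzero(d>0); p=world('wrist',np.c_[u,v],depth=d[v,u],obs=o)
k=(p[:,2]>22)&(p[:,2]<30)&(abs(p[:,0]-476)<50)&(p[:,1]>-30)&(p[:,1]<190)
print(k.sum(),cv2.minAreaRect(p[k][:,:2].astype(np.float32)),np.median(p[k][:,2]))
k=(p[:,2]>120)&(p[:,2]<230)&(np.hypot(p[:,0]-o['tool_pos'][0],p[:,1]-o['tool_pos'][1])<21)
for lo in range(120,220,10):
    q=p[k&(p[:,2]>lo)&(p[:,2]<lo+10)]
    if len(q): print(lo,len(q),np.round(q.min(0)),np.round(q.max(0)))
cv2.imwrite('pics/w3.png',im[:,:,::-1])
np.savez('pics/w3.npz',im=im,d=d,p=o['tool_pos'],R=o['tool_rot'])
plan([476.4,77,64],down(94),7)
```

```text
93.99065189225838 [475.12028443  76.74440338 140.0192993 ] 45.01534581184387 0.3906146310180459
4666 ((474.41827392578125, 102.26535034179688), (64.48217010498047, 124.73091888427734), 3.9827704429626465) 25.018796693437963
120 256 [461.  92. 120.] [487.  94. 130.]
130 308 [461.  92. 130.] [487.  94. 140.]
140 384 [461.  88. 140.] [493.  94. 150.]
150 490 [461.  88. 150.] [493.  94. 160.]
160 604 [461.  88. 160.] [492.  94. 170.]
170 3279 [455.  63. 170.] [494.  94. 180.]
180 965 [455.  69. 180.] [493.  90. 190.]
190 3200 [457.  73. 190.] [492.  90. 200.]
200 4 [466.  81. 200.] [487.  94. 210.]
210 1594 [461.  84. 210.] [488.  95. 220.]
n 7 row [-0.0, 0.0008, 0.0108] [-0.0006, -0.0, -0.0] deg 0.0 mm 10.8
```

View pics/w3.png

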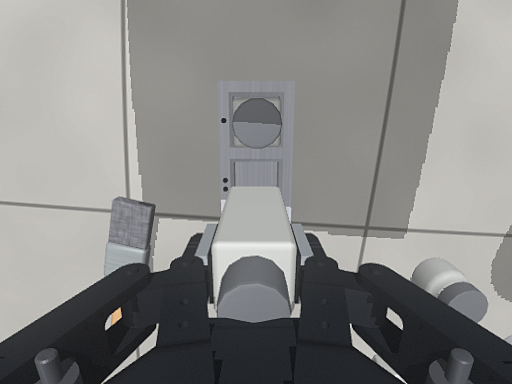

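The bottle is held upright over pocket 2. The carrier runs up the image with the reference cap at (257,123), and both measurements put the carrier centre at (476.3, 77).

{"name": "play_rows", "arguments": {
  "targets": [
    [0,0.0008,0.013,0,0,0,-1],
    [0,0.0003,0.013,0,0,0,-1],
    [0,0,0.013,0,0,0,-1],
    [0,0,0.013,0,0,0,-1],
    [0,0,0.013,0,0,0,-1],
    [0,0,0.009,0,0,0,-1],
    [0,0,0.006,0,0,0,-1],
    [0,0,0.005,0,0,0,-1]
  ]
}}

```text
time_s: 8.0
tool_pos: [477.3, 77.0, 54.5]
tool_rot: [[-0.069, 0.998, 0.0], [0.998, 0.069, -0.0], [-0.0, 0.0, -1.0]]
force: [-0.3, 0.5, -0.5]
width: 0.395
gripper_force: 45.0
```

{"name": "play_rows", "arguments": {
  "targets": [
    [0,0,0.0015,0,0,0,-1],
    [0,0,0,0,0,0,0.3],
    [0,0,0,0,0,0,1],
    [0,0,0,0,0,0,1],
    [0,0,-0.01,0,0,0,1],
    [0,0,-0.03,0,0,0,1],
    [0,0,-0.05,0,0,0,1],
    [0,0,-0.05,0,0,0,1]
  ]
}}

```text
time_s: 9.0
tool_pos: [476.9, 77.0, 195.3]
tool_rot: [[-0.069, 0.998, 0.0], [0.998, 0.069, -0.0], [-0.0, 0.0, -1.0]]
force: [0.1, 1.1, 0.7]
width: 1.007
gripper_force: 0.0
```

Run:
```python
from h import *
o=r.get_obs();im,d=r.read_camera('wrist')
print(yaw(),o['tool_pos'],o['width'],o['q'])
v,u=np.nonzero(d>0); p=world('wrist',np.c_[u,v],depth=d[v,u],obs=o)
k=(p[:,2]>22)&(p[:,2]<30)&(abs(p[:,0]-476)<50)&(p[:,1]>-30)&(p[:,1]<190)
print(k.sum(),cv2.minAreaRect(p[k][:,:2].astype(np.float32)))
k=(np.hypot(p[:,0]-476,p[:,1]-77)<20)
for lo,hi in [(84,98),(105,120)]:
    q=p[k&(p[:,2]>lo)&(p[:,2]<hi)]; 
    if len(q): print(lo,len(q),np.median(q[:,2]),cv2.minAreaRect(q[:,:2].astype(np.float32)))
# options for pick: bottle axis yaw -84.6 (foot->cap), tool leaning t about tool y, body over cap side
m=r.camera_model('wrist')
```

```text
93.99555489919594 [476.8703737   77.00226336 195.26532552] 1.0066128829667476 [-7.13437996e-02  1.67122568e-01  1.74473099e+00 -2.19185962e-06
  1.22962549e+00 -1.40752558e-01]
4943 ((476.1990051269531, 76.67518615722656), (64.46324920654297, 175.90664672851562), 3.9937901496887207)
84 603 90.83338922962335 ((476.5157165527344, 77.26763153076172), (33.33544158935547, 32.69504928588867), 3.5415964126586914)
105 798 111.01982407264184 ((476.1442565917969, 76.6581039428711), (25.333349227905273, 24.714962005615234), 47.14084243774414)
```

The tall bottle is seated: its top is at 111 mm and it is square with the carrier, which hasn't moved. Next is the short bottle.

Run:
```python
from h import *
plan([640,-140,190],down(-77),16)
```

```text
n 16 row [0.0096, 0.0232, 0.001] [0.0002, -0.0011, 0.1865] deg 10.7 mm 25.1
```

{"name": "play_rows", "arguments": {
  "targets": [
    [0.0096,0.0232,0.001,0,0,0.1865,1],
    [0.0096,0.0232,0.001,0,0,0.1865,1],
    [0.0096,0.0232,0.001,0,0,0.1865,1],
    [0.0096,0.0232,0.001,0,0,0.1865,1],
    [0.0096,0.0232,0.001,0,0,0.1865,1],
    [0.0096,0.0232,0.001,0,0,0.1865,1],
    [0.0096,0.0232,0.001,0,0,0.1865,1],
    [0.0096,0.0232,0.001,0,0,0.1865,1]
  ]
}}

```text
time_s: 10.05
tool_pos: [657.5, 42.0, 185.5]
tool_rot: [[0.99, 0.142, 0.0], [0.142, -0.99, 0.0], [0.0, -0.0, -1.0]]
force: [-0.3, -0.1, 0.2]
width: 1.002
gripper_force: 0.0
```

{"name": "play_rows", "arguments": {
  "targets": [
    [0.0096,0.0232,0.001,0,0,0.1865,1],
    [0.0096,0.0232,0.001,0,0,0.1865,1],
    [0.0096,0.0232,0.001,0,0,0.1865,1],
    [0.0096,0.0232,0.001,0,0,0.1865,1],
    [0.0096,0.0232,0.001,0,0,0.1865,1],
    [0.0096,0.0232,0.001,0,0,0.1865,1],
    [0.0096,0.0232,0.001,0,0,0.1865,1],
    [0.0096,0.0232,0.001,0,0,0.1865,1]
  ]
}}

```text
time_s: 11.05
tool_pos: [636.0, -140.5, 177.6]
tool_rot: [[0.219, -0.976, 0.0], [-0.976, -0.219, -0.0], [0.0, -0.0, -1.0]]
force: [-0.1, -0.9, -0.2]
width: 1.0
gripper_force: 0.0
```

```bash
cat >> h.py <<'E'
def snap(cam='wrist',name=None):
    o=r.get_obs();im,d=r.read_camera(cam)
    if name: cv2.imwrite('pics/%s.png'%name,im[:,:,::-1])
    v,u=np.nonzero(d>0); return o,im,world(cam,np.c_[u,v],depth=d[v,u],obs=o)
def rect(p,c,rad,lo,hi):
    q=p[(np.abs(p[:,:2]-c).max(1)<rad)&(p[:,2]>lo)&(p[:,2]<hi)]
    if len(q)>5: print('rect',lo,hi,len(q),np.round(np.median(q[:,2]),1),cv2.minAreaRect(q[:,:2].astype(np.float32)))
    return q
def lean(R,t): return R@Ro.from_rotvec([0,np.radians(t),0]).as_matrix()
E
python3 - <<'E'
from h import *
o,im,p=snap(name='w4'); print(yaw(),o['tool_pos'],o['q'])
for lo,hi in [(28,42),(8,24),(8,42)]: rect(p,[653,-163],50,lo,hi)
# cap vs body ends
q=rect(p,[653,-163],60,30,42)
T=down(-84.6); L=lean(T,30); print(L[:,2])
E
```

```text
-77.86633884129333 [ 636.00038965 -140.49092758  177.55296393] [-3.88314213e-01  4.75191787e-01  1.34922837e+00 -6.76870583e-05
  1.31666392e+00  2.53268064e+00]
rect 28 42 2099 33.0 ((655.0015258789062, -164.34190368652344), (34.07819747924805, 72.24042510986328), 7.645650386810303)
rect 8 24 105 22.0 ((656.5420532226562, -192.0330352783203), (31.63353157043457, 18.307796478271484), 2.2926247119903564)
rect 8 42 2406 32.9 ((655.0199584960938, -164.44949340820312), (34.08991622924805, 72.44973754882812), 7.611661911010742)
rect 30 42 1947 33.1 ((654.6942749023438, -162.56150817871094), (33.95295333862305, 68.18617248535156), 7.5695271492004395)
[ 0.04705416 -0.49778098 -0.8660254 ]
```

View pics/w4.png

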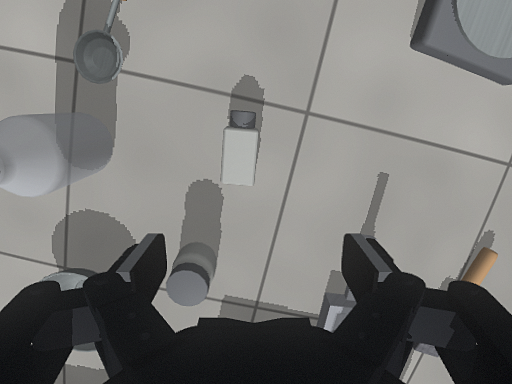

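The view shows the short bottle at (239,155) with its cap up-image at (242,118), and the jar at (188,280). The bottle's axis is at −82.4°.

Run:
```python
from h import *
L=lean(down(-82.4),-30); print(L)
a=plan([653,-149.1,85],L,8); plan([653,-149.1,10],L,4,a)
```

```text
[[ 0.11453739 -0.99121554 -0.0661282 ]
 [-0.85841784 -0.13225639  0.49560777]
 [-0.5         0.         -0.8660254 ]]
n 8 row [0.0038, -0.0022, 0.0111] [0.0029, -0.0656, 0.0096] deg 3.8 mm 11.9
n 4 row [0.0094, 0.0, 0.0162] [0.0, 0.0, 0.0] deg 0.0 mm 18.7
```

{"name": "play_rows", "arguments": {
  "targets": [
    [0.0038,-0.0022,0.0111,0.003,-0.0656,0.0096,1],
    [0.0038,-0.0022,0.0111,0.003,-0.0656,0.0096,1],
    [0.0038,-0.0022,0.0111,0.003,-0.0656,0.0096,1],
    [0.0038,-0.0022,0.0111,0.003,-0.0656,0.0096,1],
    [0.0038,-0.0022,0.0111,0.003,-0.0656,0.0096,1],
    [0.0038,-0.0022,0.0111,0.003,-0.0656,0.0096,1],
    [0.0038,-0.0022,0.0111,0.003,-0.0656,0.0096,1],
    [0.0038,-0.0022,0.0111,0.003,-0.0656,0.0096,1]
  ]
}}

```text
time_s: 12.1
tool_pos: [656.6, -145.2, 85.1]
tool_rot: [[0.131, -0.989, -0.071], [-0.855, -0.148, 0.498], [-0.503, -0.005, -0.864]]
force: [0.1, -0.2, 0.1]
width: 1.0
gripper_force: 0.0
```

Run:
```python
from h import *
L=lean(down(-82.4),-30); o=r.get_obs(); print(o['tool_pos'],o['q'])
a=plan([653,-149.1,10],L,4)
```

```text
[ 656.61373988 -145.1847938    85.05317726] [-0.58827947  0.77061122  1.18019967  0.38432798  1.56118267  2.32656739]
n 4 row [0.0101, 0.0011, 0.0158] [0.001, 0.0008, 0.0041] deg 0.2 mm 18.8
```

{"name": "play_rows", "arguments": {
  "targets": [
    [0.0101,0.0011,0.0158,0.001,0.0008,0.0041,1],
    [0.0101,0.0011,0.0158,0.001,0.0008,0.0041,1],
    [0.0101,0.0011,0.0158,0.001,0.0008,0.0041,1],
    [0.0101,0.0011,0.0158,0.001,0.0008,0.0041,1],
    [0,0,0,0,0,0,1],
    [0,0,0,0,0,0,-1],
    [0,0,0,0,0,0,-1],
    [0,0,0,0,0,0,-1]
  ],
  "force": 40
}}

```text
time_s: 13.1
tool_pos: [652.9, -149.5, 10.9]
tool_rot: [[0.113, -0.991, -0.065], [-0.86, -0.131, 0.493], [-0.498, 0.0, -0.867]]
force: [-0.7, -0.0, 3.8]
width: 0.391
gripper_force: 39.7
```

```bash
cat >> h.py <<'E'
b0=np.array([np.cos(np.radians(-82.4)),np.sin(np.radians(-82.4)),0])
FT=None
E
python3 - <<'E'
from h import *
o=r.get_obs(); R=np.array(o['tool_rot']);p0=np.array(o['tool_pos'])
foot=np.array([655,-164.4,17])-36*b0; ft=R.T@(foot-p0); cap=R.T@b0; print('foot_tool',ft.round(1),'cap dir tool',cap.round(3))
np.save('ft.npy',ft)
for c in ['scene','side']:
    f=np.load('pics/%s0.npz'%c);d=f['d'];v,u=np.nonzero(d>0);p=world(c,np.c_[u,v],depth=d[v,u])
    g=(np.ptp(f['im'].astype(int),axis=2)<40)[v,u]
    k=g&(np.abs(p[:,:2]-[447,-362]).max(1)<90)
    for lo,hi in [(39,48),(30,37)]:
        q=p[k&(p[:,2]>lo)&(p[:,2]<hi)][:,:2].astype(np.float32)
        print(c,lo,len(q),cv2.minEnclosingCircle(q) if lo==39 else cv2.minAreaRect(q))
pan=np.array([447,-361,42])
Rf=lean(down(-50),60); tgt=pan+[0,0,4]-Rf@ft; print('tgt',tgt,Rf)
mid=lean(down(-75),-10)
a=plan([620,-170,190],lean(down(-72),5),8)
plan(tgt+[0,0,70],Rf,8,a)
E
```

```text
foot_tool [-21.2  -0.1   5.2] cap dir tool [ 0.867 -0.001 -0.498]
scene 39 396 ((448.54254150390625, -354.69549560546875), 54.04275894165039)
scene 30 341 ((448.66864013671875, -367.0562744140625), (153.41197204589844, 118.08195495605469), 85.95526885986328)
side 39 700 ((446.694091796875, -354.9268493652344), 52.373390197753906)
side 30 492 ((444.7847595214844, -371.54925537109375), (145.60977172851562, 114.7117691040039), 85.75355529785156)
tgt [ 450.84320155 -365.74873554   66.91492055] [[ 0.3213938  -0.76604444  0.5566704 ]
 [-0.38302222 -0.64278761 -0.66341395]
 [ 0.8660254   0.         -0.5       ]]
n 8 row [-0.0041, 0.0042, -0.0224] [-0.005, 0.0758, -0.0227] deg 4.5 mm 23.2
n 8 row [0.008, 0.0306, 0.0112] [0.0268, 0.1185, -0.0421] deg 7.4 mm 33.6
```

{"name": "play_rows", "arguments": {
  "targets": [
    [-0.0041,0.0042,-0.0224,-0.005,0.0758,-0.0227,-1],
    [-0.0041,0.0042,-0.0224,-0.005,0.0758,-0.0227,-1],
    [-0.0041,0.0042,-0.0224,-0.005,0.0758,-0.0227,-1],
    [-0.0041,0.0042,-0.0224,-0.005,0.0758,-0.0227,-1],
    [-0.0041,0.0042,-0.0224,-0.005,0.0758,-0.0227,-1],
    [-0.0041,0.0042,-0.0224,-0.005,0.0758,-0.0227,-1],
    [-0.0041,0.0042,-0.0224,-0.005,0.0758,-0.0227,-1],
    [-0.0041,0.0042,-0.0224,-0.005,0.0758,-0.0227,-1]
  ]
}}

```text
time_s: 14.1
tool_pos: [619.1, -169.9, 189.9]
tool_rot: [[0.308, -0.951, 0.026], [-0.947, -0.31, -0.084], [0.088, 0.001, -0.996]]
force: [-0.4, -0.1, -1.4]
width: 0.393
gripper_force: 40.6
```

Run:
```python
from h import *
ft=np.load('ft.npy');pan=np.array([447.5,-355,42]);Rf=lean(down(-50),60); tgt=pan-Rf@ft
print(r.get_obs()['q'],r.get_obs()['gripper_force'],tgt)
a=plan(tgt+[0,0,60],Rf,8)
```

```text
[-0.40383097  0.42247139  1.40518329 -0.07057937  1.25704376  2.4427942 ] 40.611650347709656 [ 451.34320155 -359.74873554   62.91492055]
n 8 row [0.0065, 0.0302, 0.0125] [0.0269, 0.1183, -0.0419] deg 7.4 mm 33.3
```

{"name": "play_rows", "arguments": {
  "targets": [
    [0.0065,0.0302,0.0125,0.0269,0.1183,-0.0419,-1],
    [0.0065,0.0302,0.0125,0.0269,0.1183,-0.0419,-1],
    [0.0065,0.0302,0.0125,0.0269,0.1183,-0.0419,-1],
    [0.0065,0.0302,0.0125,0.0269,0.1183,-0.0419,-1],
    [0.0065,0.0302,0.0125,0.0269,0.1183,-0.0419,-1],
    [0.0065,0.0302,0.0125,0.0269,0.1183,-0.0419,-1],
    [0.0065,0.0302,0.0125,0.0269,0.1183,-0.0419,-1],
    [0.0065,0.0302,0.0125,0.0269,0.1183,-0.0419,-1]
  ]
}}

```text
time_s: 15.1
tool_pos: [490.6, -310.4, 199.1]
tool_rot: [[0.298, -0.841, 0.451], [-0.615, -0.531, -0.583], [0.729, -0.103, -0.676]]
force: [0.4, -0.1, -0.8]
width: 0.39
gripper_force: 41.9
```

Run:
```python
from h import *
ft=np.load('ft.npy');pan=np.array([447.5,-355,42]);Rf=lean(down(-50),60); tgt=pan-Rf@ft
o=r.get_obs();R=np.array(o['tool_rot']);c=R@np.array([.866,0,-.5]);print(o['q'],'cap dir',c)
a=plan(tgt+[0,0,4],Rf,8)
S=[]
for n in ['scene','side']:
    _,im,p=snap(n); S.append(cv2.resize(im[{'scene':slice(90,230),'side':slice(190,330)}[n],{'scene':slice(130,270),'side':slice(250,390)}[n],::-1],(400,400),interpolation=cv2.INTER_CUBIC))
cv2.imwrite('pics/pan1.png',np.hstack(S))
```

```text
[-0.62947984  0.0694639   2.18666638 -1.21814576  0.22101442  3.11592609] cap dir [ 0.03311886 -0.24159556  0.96978901]
n 8 row [-0.0115, 0.0086, 0.0114] [0.0059, 0.027, -0.0205] deg 2.0 mm 18.3
```

View pics/pan1.png

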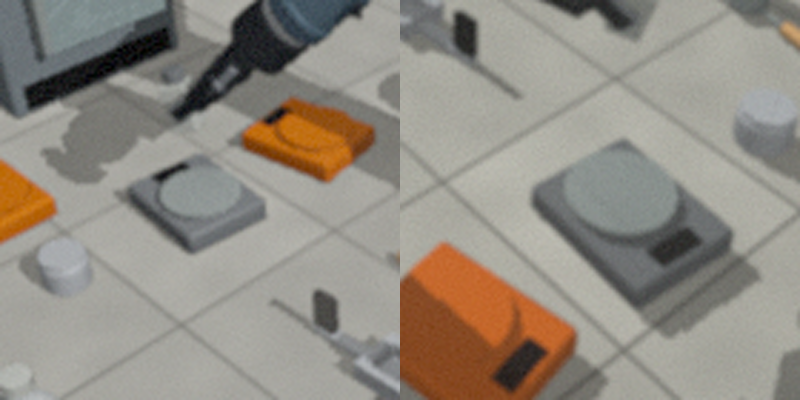

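The view shows the gripper hovering short of the grey balance (190,195 left). q4 sits at its lower limit, so the arm can't tilt the tool outward here. I'll turn the tool so it points inward instead.

Run:
```python
from h import *
f=np.load('pics/scene0.npz');d=f['d'];v,u=np.nonzero(d>0);p=world('scene',np.c_[u,v],depth=d[v,u])
k=(p[:,2]>60)&(p[:,1]<-300)&(p[:,0]>0)&(p[:,0]<900)&(p[:,1]>-900)&(p[:,2]<600)
q=p[k]; print('oven nearest y by x', [(x,round(np.percentile(q[(q[:,0]>x)&(q[:,0]<x+100),1],98))) for x in range(0,900,100) if ((q[:,0]>x)&(q[:,0]<x+100)).sum()>20])
ft=np.load('ft.npy');pan=np.array([447.5,-355,42]);Rf=lean(down(115),60); tgt=pan-Rf@ft; print(tgt)
a=plan([490,-310,230],lean(down(-5),5),8)
b=plan([480,-340,200],lean(down(65),10),8,a)
plan(tgt+[0,0,35],Rf,8,b)
```

```text
oven nearest y by x [(200, -721), (300, -721), (400, -698), (500, -731), (800, -367)]
[ 445.01681557 -349.41837994   62.91492055]
n 8 row [0.0014, 0.0003, -0.0032] [0.0406, -0.092, -0.111] deg 8.6 mm 3.5
n 8 row [-0.0034, 0.0031, 0.0033] [0.0199, 0.0095, -0.1515] deg 8.8 mm 5.7
n 8 row [-0.0083, -0.0027, 0.0106] [0.0645, 0.1019, -0.0921] deg 8.7 mm 13.7
```

{"name": "play_rows", "arguments": {
  "targets": [
    [0.0014,0.0003,-0.0032,0.0406,-0.092,-0.111,-1],
    [0.0014,0.0003,-0.0032,0.0406,-0.092,-0.111,-1],
    [0.0014,0.0003,-0.0032,0.0406,-0.092,-0.111,-1],
    [0.0014,0.0003,-0.0032,0.0406,-0.092,-0.111,-1],
    [0.0014,0.0003,-0.0032,0.0406,-0.092,-0.111,-1],
    [0.0014,0.0003,-0.0032,0.0406,-0.092,-0.111,-1],
    [0.0014,0.0003,-0.0032,0.0406,-0.092,-0.111,-1],
    [0.0014,0.0003,-0.0032,0.0406,-0.092,-0.111,-1]
  ]
}}

```text
time_s: 16.2
tool_pos: [471.2, -322.0, 212.7]
tool_rot: [[0.868, -0.438, 0.235], [-0.397, -0.895, -0.201], [0.298, 0.081, -0.951]]
force: [0.4, 0.8, -1.6]
width: 0.389
gripper_force: 41.9
```

Run:
```python
from h import *
print(r.get_obs()['q'])
ft=np.load('ft.npy');pan=np.array([447.5,-355,42]);Rf=lean(down(115),60); tgt=pan-Rf@ft
b=plan([480,-340,200],lean(down(65),10),8)
```

```text
[-0.81622563  0.12916072  1.79040771  0.04269247  0.90994121  1.17617053]
n 8 row [0.0002, 0.0026, 0.0018] [0.0547, -0.0046, -0.191] deg 11.4 mm 3.2
```

{"name": "play_rows", "arguments": {
  "targets": [
    [0,0.0026,0.0018,0.0465,-0.004,-0.168,-1],
    [0,0.0026,0.0018,0.0465,-0.004,-0.168,-1],
    [0,0.0026,0.0018,0.0465,-0.004,-0.168,-1],
    [0,0.0026,0.0018,0.0465,-0.004,-0.168,-1],
    [0,0.0026,0.0018,0.0465,-0.004,-0.168,-1],
    [0,0.0026,0.0018,0.0465,-0.004,-0.168,-1],
    [0,0.0026,0.0018,0.0465,-0.004,-0.168,-1],
    [0,0.0026,0.0018,0.0465,-0.004,-0.168,-1]
  ]
}}

```text
time_s: 17.2
tool_pos: [477.6, -342.0, 199.7]
tool_rot: [[0.574, 0.809, 0.126], [0.8, -0.587, 0.122], [0.172, 0.031, -0.985]]
force: [0.6, 1.2, -1.4]
width: 0.389
gripper_force: 41.8
```

Run:
```python
from h import *
print(r.get_obs()['q'])
ft=np.load('ft.npy');pan=np.array([447.5,-355,42]);Rf=lean(down(115),60); tgt=pan-Rf@ft
b=plan(tgt+[0,0,50],Rf,8)
```

```text
[-0.91937957  0.33753659  1.51829966  0.18105641  1.31070481 -0.34323807]
n 8 row [-0.0074, -0.0025, 0.0088] [0.0815, 0.1005, -0.1103] deg 9.7 mm 11.8
```

{"name": "play_rows", "arguments": {
  "targets": [
    [-0.0074,-0.0025,0.0088,0.0815,0.1005,-0.1103,-1],
    [-0.0074,-0.0025,0.0088,0.0815,0.1005,-0.1103,-1],
    [-0.0074,-0.0025,0.0088,0.0815,0.1005,-0.1103,-1],
    [-0.0074,-0.0025,0.0088,0.0815,0.1005,-0.1103,-1],
    [-0.0074,-0.0025,0.0088,0.0815,0.1005,-0.1103,-1],
    [-0.0074,-0.0025,0.0088,0.0815,0.1005,-0.1103,-1],
    [-0.0074,-0.0025,0.0088,0.0815,0.1005,-0.1103,-1],
    [-0.0074,-0.0025,0.0088,0.0815,0.1005,-0.1103,-1]
  ]
}}

```text
time_s: 18.2
tool_pos: [444.6, -350.2, 112.3]
tool_rot: [[-0.211, 0.908, -0.363], [0.452, 0.42, 0.787], [0.867, 0.003, -0.499]]
force: [-0.1, 0.2, -1.0]
width: 0.39
gripper_force: 41.9
```

Run:
```python
from h import *
o=r.get_obs();R=np.array(o['tool_rot']);print(o['q'],'cap',R@np.array([.867,0,-.498]))
ft=np.load('ft.npy');pan=np.array([447.5,-355,42]);Rf=lean(down(115),60); tgt=pan-Rf@ft
print('foot now',np.array(o['tool_pos'])+R@ft)
b=plan(tgt+[0,0,6],Rf,8)
```

```text
[-0.96250647  1.04744493  0.86621968  0.19856011  2.26028934 -1.35780633] cap [-2.56514851e-03 -6.26805800e-04  9.99843001e-01]
foot now [ 447.0910334  -355.7466282    91.40654206]
n 8 row [-0.0047, 0.0001, 0.0028] [0.0005, -0.0002, 0.0001] deg 0.0 mm 5.5
```

{"name": "play_rows", "arguments": {
  "targets": [
    [-0.0064,0,0.0037,0,0,0,-1],
    [-0.0064,0,0.0037,0,0,0,-1],
    [-0.0064,0,0.0037,0,0,0,-1],
    [-0.0064,0,0.0037,0,0,0,-1],
    [-0.0064,0,0.0037,0,0,0,-1],
    [-0.0052,0,0.003,0,0,0,-1],
    [-0.0017,0,0.001,0,0,0,-1],
    [-0.0017,0,0.001,0,0,0,-1]
  ]
}}

```text
time_s: 19.2
tool_pos: [444.8, -349.9, 66.9]
tool_rot: [[-0.21, 0.909, -0.36], [0.456, 0.417, 0.786], [0.865, 0.001, -0.502]]
force: [0.0, 0.0, -0.9]
width: 0.391
gripper_force: 41.9
```

Run:
```python
from h import *
o=r.get_obs();R=np.array(o['tool_rot']);print('cap',R@np.array([.867,0,-.498]))
ft=np.load('ft.npy'); print('foot now',np.array(o['tool_pos'])+R@ft)
o,im,p=snap('scene'); q=rect(p,[447,-355],20,80,130); print(np.percentile(q[:,2],[50,95]) if len(q) else 0)
o,im,p=snap('side'); q=rect(p,[447,-355],20,80,130); cv2.imwrite('pics/pan2.png',cv2.resize(im[190:330,250:390,::-1],(500,500)))
```

```text
cap [-0.00267681  0.00334677  0.9998373 ]
foot now [ 447.28664593 -355.48735334   45.98724419]
rect 80 130 122 102.7 ((447.419677734375, -350.8731689453125), (39.47657012939453, 30.752012252807617), 2.0496459007263184)
[102.72953544 119.85450204]
rect 80 130 210 100.8 ((441.19287109375, -358.72308349609375), (37.66466522216797, 33.99401092529297), 25.507488250732422)
```

View pics/pan2.png

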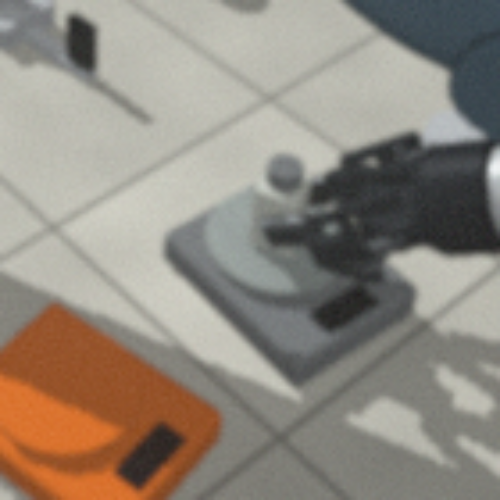

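The bottle is upright above the middle of the pan, with its cap at (287,170). I'll lower the last few mm.

{"name": "play_rows", "arguments": {
  "targets": [
    [-0.0009,0,0.0005,0,0,0,-1],
    [-0.0009,0,0.0005,0,0,0,-1],
    [-0.0009,0,0.0005,0,0,0,-1],
    [-0.0005,0,0.0003,0,0,0,-1],
    [0,0,0,0,0,0,-1],
    [0,0,0,0,0,0,-1],
    [0,0,0,0,0,0,-1],
    [0,0,0,0,0,0,-1]
  ]
}}

```text
time_s: 20.3
tool_pos: [444.8, -349.9, 63.3]
tool_rot: [[-0.21, 0.909, -0.36], [0.456, 0.417, 0.786], [0.865, 0.001, -0.502]]
force: [0.2, 0.4, -1.1]
width: 0.389
gripper_force: 41.9
```

{"name": "play_rows", "arguments": {
  "targets": [
    [-0.0006,0,0.0003,0,0,0,-1],
    [0,0,0,0,0,0,-1],
    [0,0,0,0,0,0,0.0],
    [0,0,0,0,0,0,0.2],
    [0,0,0,0,0,0,1],
    [0,0,0,0,0,0,1],
    [0,0,-0.004,0,0,0,1],
    [0,0,-0.01,0,0,0,1]
  ]
}}

```text
time_s: 21.3
tool_pos: [450.0, -361.1, 69.9]
tool_rot: [[-0.21, 0.909, -0.361], [0.455, 0.417, 0.787], [0.865, 0.001, -0.501]]
force: [-0.0, -0.2, -0.2]
width: 1.001
gripper_force: 0.0
```

Run:
```python
from h import *
o=r.get_obs(); print(o['width'],o['tool_pos'])
for c in ['scene','side']:
    o,im,p=snap(c); q=p[(np.hypot(p[:,0]-447,p[:,1]+355)<24)&(p[:,2]>97)&(p[:,2]<125)]; print(c,len(q),np.percentile(q[:,2],[20,50,90]) if len(q) else '', cv2.minAreaRect(q[:,:2].astype(np.float32)) if len(q) else '')
    rect(p,[447,-355],24,50,95)
```

```text
1.0006749057254125 [ 449.95432032 -361.07907016   69.92918505]
scene 73 [ 99.19085866 105.79446257 115.33440745] ((449.00360107421875, -354.23858642578125), (30.945205688476562, 35.891544342041016), 32.758140563964844)
rect 50 95 130 73.5 ((451.60650634765625, -344.1943054199219), (25.54616355895996, 44.970882415771484), 68.52128601074219)
side 107 [101.08888618 110.35759946 112.92729723] ((445.06109619140625, -359.1569519042969), (27.951601028442383, 27.11296844482422), 28.097225189208984)
rect 50 95 186 75.1 ((444.14910888671875, -357.4827575683594), (34.34256362915039, 34.54680252075195), 25.23077964782715)
```

{"name": "play_rows", "arguments": {
  "targets": [
    [0,0,-0.02,0,0,0,1],
    [0,0,-0.03,0,0,0,1],
    [0,0,-0.04,0,0,0,1],
    [0,0,-0.03,0,-0.15,0,1],
    [0,0,-0.01,0,-0.16,0,1],
    [0,0,0,0,-0.16,0,1],
    [0,0,0,0,-0.16,0,1],
    [0,0,0,0,-0.15,0,1]
  ]
}}

```text
time_s: 22.4
tool_pos: [496.5, -462.9, 137.4]
tool_rot: [[-0.404, 0.909, -0.105], [0.879, 0.417, 0.233], [0.255, 0.002, -0.967]]
force: [-0.1, 0.1, 0.3]
width: 0.999
gripper_force: 0.0
```

Run:
```python
from h import *
o,im,p=snap(name='w5'); print(o['tool_pos'],o['q'],o['time_s'])
for lo,hi in [(93,103),(108,120)]: rect(p,[447,-355],30,lo,hi)
R=lean(down(115),15); f=np.array([447.2,-355.5,42]); g=f+[0,0,48]+18.7*R[:,2]; print(g)
a=plan(g+[0,0,65],R,8); plan(g,R,4,a)
```

```text
[ 496.50797148 -462.86992595  137.4232041 ] [-0.94184465  0.71452472  1.06094582  0.05201343  1.61909541 -1.37631031] 22.4
rect 93 103 1212 96.7 ((446.8274230957031, -356.5428161621094), (34.28357696533203, 34.60798645019531), 24.57267951965332)
rect 108 120 1393 113.0 ((447.0625915527344, -356.4125671386719), (24.748371124267578, 24.752363204956055), 23.80891227722168)
[ 445.15456305 -351.11354631   71.93718705]
n 8 row [0.0144, -0.0, 0.004] [0.0003, 0.0007, -0.0005] deg 0.1 mm 14.9
n 4 row [-0.0042, 0.0, 0.0157] [0.0, 0.0, 0.0] deg 0.0 mm 16.3
```

View pics/w5.png

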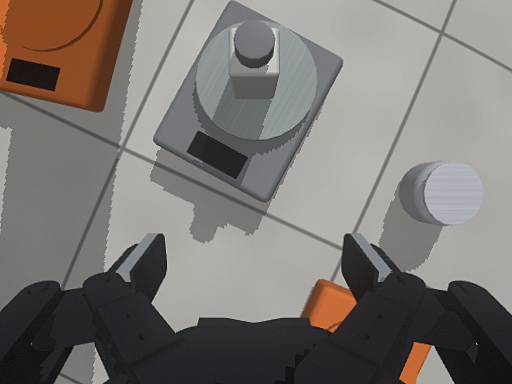

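The short bottle stands upright in the middle of the grey pan, with its cap at (254,45), and has been free for more than a second. Next I pick it up from above.

{"name": "play_rows", "arguments": {
  "targets": [
    [0.0143,0,0.004,0,0,0,1],
    [0.0143,0,0.004,0,0,0,1],
    [0.0143,0,0.004,0,0,0,1],
    [0.0143,0,0.004,0,0,0,1],
    [0.0143,0,0.004,0,0,0,1],
    [0.0143,0,0.004,0,0,0,1],
    [0.0143,0,0.004,0,0,0,1],
    [0.0143,0,0.004,0,0,0,1]
  ]
}}

```text
time_s: 23.45
tool_pos: [446.9, -354.5, 135.3]
tool_rot: [[-0.402, 0.909, -0.109], [0.877, 0.417, 0.241], [0.264, 0.001, -0.964]]
force: [0.4, 0.0, 0.2]
width: 0.997
gripper_force: 0.0
```

Run:
```python
from h import *
R=lean(down(114.6),15); g=np.array([446.9,-356.5,90])+18.7*R[:,2]; print(g,r.get_obs()['time_s'])
plan(g,R,4)
```

```text
[ 444.88523587 -352.09937348   71.93718705] 23.45
n 4 row [-0.0034, -0.0002, 0.0155] [0.0002, -0.0015, 0.0002] deg 0.1 mm 15.9
```

{"name": "play_rows", "arguments": {
  "targets": [
    [-0.0037,-0.0001,0.0157,0,-0.001,0,1],
    [-0.0037,-0.0001,0.0157,0,-0.001,0,1],
    [-0.0037,-0.0001,0.0157,0,0,0,1],
    [-0.0037,-0.0001,0.0157,0,0,0,1],
    [0,0,0,0,0,0,1],
    [0,0,0,0,0,0,-1],
    [0,0,0,0,0,0,-1],
    [0,0,0,0,0,0,-1]
  ],
  "force": 40
}}

```text
time_s: 24.45
tool_pos: [445.9, -353.0, 71.5]
tool_rot: [[-0.403, 0.909, -0.107], [0.878, 0.417, 0.236], [0.259, 0.001, -0.966]]
force: [-2.0, -0.1, 5.9]
width: 0.387
gripper_force: 39.2
```

Run:
```python
from h import *
o=r.get_obs();R=np.array(o['tool_rot']);t=np.array(o['tool_pos'])
ft=R.T@(np.array([446.9,-356.5,42])-t); np.save('ft2.npy',ft); print(ft,o['gripper_force'],o['width'], 'up in tool',R[2])
c=np.array([476.2,76.7]); u=np.array([-np.sin(np.radians(4)),np.cos(np.radians(4))]); p3=c-56*u; print('pocket3',p3)
Rf=lean(down(94),15); tg=np.r_[p3,4]-Rf@ft; print('tgt',tg)
a=plan([430,-330,155],lean(down(112),15),3)
a=plan([tg[0],tg[1],155],Rf,13,a)
plan(tg+[0,0,20],Rf,8,a)
```

```text
[-11.07011596  -0.61167952  27.56739473] 39.17298495769501 0.3867550992111644 up in tool [ 0.25890754  0.00135678 -0.96590116]
pocket3 [480.10636253  20.83641319]
tgt [480.4683624   24.42835895  33.49321537]
n 3 row [0.0161, -0.0017, -0.0245] [-0.0036, -0.0, 0.015] deg 0.9 mm 29.4
n 13 row [0.0248, 0.0103, 0.0066] [-0.0063, 0.0, 0.0233] deg 1.4 mm 27.7
n 8 row [-0.0033, 0.0, 0.0123] [0.0, 0.0, 0.0] deg 0.0 mm 12.7
```

{"name": "play_rows", "arguments": {
  "targets": [
    [0.008,0,-0.03,0,0,0.005,-1],
    [0.018,-0.002,-0.03,-0.003,0,0.015,-1],
    [0.022,-0.002,-0.015,-0.005,0,0.02,-1],
    [0.0248,0.0103,0.0066,-0.0063,0,0.0233,-1],
    [0.0248,0.0103,0.0066,-0.0063,0,0.0233,-1],
    [0.0248,0.0103,0.0066,-0.0063,0,0.0233,-1],
    [0.0248,0.0103,0.0066,-0.0063,0,0.0233,-1],
    [0.0248,0.0103,0.0066,-0.0063,0,0.0233,-1]
  ]
}}

```text
time_s: 25.45
tool_pos: [436.7, -190.8, 156.2]
tool_rot: [[-0.255, 0.964, -0.07], [0.931, 0.265, 0.25], [0.259, -0.001, -0.966]]
force: [0.0, -0.0, -0.6]
width: 0.393
gripper_force: 40.2
```

Run:
```python
from h import *
ft=np.load('ft2.npy'); ft[1]=0; np.save('ft2.npy',ft)
o=r.get_obs(); print(o['tool_pos'],o['gripper_force'])
Rf=lean(down(94),15); tg=np.array([480.1,20.8,4])-Rf@ft; print('tgt',tg)
plan([tg[0],tg[1],145],Rf,8)
```

```text
[ 436.69126221 -190.82528543  156.24007114] 40.177865624427795
tgt [479.85181036  24.34927715  33.49321537]
n 8 row [0.0243, 0.0102, 0.008] [-0.0066, -0.0001, 0.0239] deg 1.4 mm 27.5
```

{"name": "play_rows", "arguments": {
  "targets": [
    [0.0243,0.0102,0.008,-0.0066,0,0.0239,-1],
    [0.0243,0.0102,0.008,-0.0066,0,0.0239,-1],
    [0.0243,0.0102,0.008,-0.0066,0,0.0239,-1],
    [0.0243,0.0102,0.008,-0.0066,0,0.0239,-1],
    [0.0243,0.0102,0.008,-0.0066,0,0.0239,-1],
    [0.0243,0.0102,0.008,-0.0066,0,0.0239,-1],
    [0.0243,0.0102,0.008,-0.0066,0,0.0239,-1],
    [0.0243,0.0102,0.008,-0.0066,0,0.0239,-1]
  ]
}}

```text
time_s: 26.45
tool_pos: [480.0, 24.6, 144.9]
tool_rot: [[-0.067, 0.998, -0.018], [0.963, 0.07, 0.259], [0.259, 0.0, -0.966]]
force: [0.2, 0.1, -0.7]
width: 0.389
gripper_force: 40.2
```

Run:
```python
from h import *
ft=np.load('ft2.npy')
o,im,p=snap(name='w6'); R=np.array(o['tool_rot']); print(o['tool_pos'],'foot',np.array(o['tool_pos'])+R@ft, 'up',R@[.259,0,-.966])
rect(p,[476.2,76.7],95,22,30)
# bottle in hand: +y face and cap
s=(np.array(o['tool_pos'])+R@ft)
for lo,hi in [(15,50),(62,75)]: rect(p,s[:2],25,s[2]+lo,s[2]+hi)
Rf=lean(down(94),15); tg=np.array([480.1,20.8,4])-Rf@ft
plan(tg+[0,0,12],Rf,8)
```

```text
[480.03549396  24.57548852 144.88004972] foot [480.29090874  21.04627032 115.38448901] up [-2.66893815e-04 -5.25733484e-04  1.00011832e+00]
rect 22 30 4618 25.0 ((474.6595458984375, 94.34812927246094), (63.54205322265625, 142.74327087402344), 3.8907744884490967)
rect 130.3844890099884 165.3844890099884 668 156.8 ((480.3326416015625, 33.4118537902832), (11.307482719421387, 49.964447021484375), 89.52011108398438)
rect 177.3844890099884 190.3844890099884 4680 186.2 ((480.57525634765625, 19.150602340698242), (49.758365631103516, 30.00227928161621), 4.068849563598633)
n 8 row [-0.0036, -0.0001, 0.0119] [0.0, -0.0004, -0.0] deg 0.0 mm 12.4
```

{"name": "play_rows", "arguments": {
  "targets": [
    [-0.004,0,0.0148,0,0,0,-1],
    [-0.004,0,0.0148,0,0,0,-1],
    [-0.004,0,0.0148,0,0,0,-1],
    [-0.004,0,0.0148,0,0,0,-1],
    [-0.004,0,0.0145,0,0,0,-1],
    [-0.003,0,0.0106,0,0,0,-1],
    [-0.002,0,0.0075,0,0,0,-1],
    [-0.0016,0,0.006,0,0,0,-1]
  ]
}}

```text
time_s: 27.5
tool_pos: [480.0, 23.4, 42.9]
tool_rot: [[-0.068, 0.998, -0.018], [0.963, 0.07, 0.259], [0.26, -0.0, -0.966]]
force: [-0.0, 0.2, -1.6]
width: 0.39
gripper_force: 40.1
```

Run:
```python
from h import *
ft=np.load('ft2.npy'); o=r.get_obs(); R=np.array(o['tool_rot']); print('foot',np.array(o['tool_pos'])+R@ft,o['force'],o['gripper_force'])
```

```text
foot [480.2858741   19.90429065  13.3730941 ] [-0.02539963  0.18353427 -1.64311672] 40.143245458602905
```

{"name": "play_rows", "arguments": {
  "targets": [
    [-0.0003,0,0.003,0,0,0,-1],
    [-0.0003,0,0.003,0,0,0,-1],
    [-0.0003,0,0.002,0,0,0,-1],
    [-0.0003,0,0.001,0,0,0,-1],
    [0,0,0,0,0,0,-1],
    [0,0,0,0,0,0,0.1],
    [0,0,0,0,0,0,1],
    [0,0,0,0,0,0,1]
  ]
}}

```text
time_s: 28.5
tool_pos: [479.9, 24.6, 34.3]
tool_rot: [[-0.068, 0.998, -0.018], [0.963, 0.07, 0.259], [0.26, -0.0, -0.966]]
force: [-0.8, -0.7, 0.2]
width: 0.954
gripper_force: 0.0
```

{"name": "play_rows", "arguments": {
  "targets": [
    [0,0,-0.01,0,0,0,1],
    [0,0,-0.03,0,0,0,1],
    [0,0,-0.05,0,0,0,1],
    [0,0,-0.05,0,0,0,1],
    [0,0,-0.03,0,0,0,1],
    [0,0,0,0,0,0,1],
    [0,0,0,0,0,0,1],
    [0,0,0,0,0,0,1]
  ]
}}

```text
time_s: 29.5
tool_pos: [482.1, -18.9, 197.3]
tool_rot: [[-0.067, 0.997, -0.021], [0.963, 0.071, 0.26], [0.261, -0.003, -0.965]]
force: [-0.6, -0.5, 0.6]
width: 1.001
gripper_force: 0.0
```

Run:
```python
from h import *
o,im,p=snap(name='w7'); print(o['tool_pos'],o['width'])
rect(p,[476.2,76.7],95,22,30)
for n,c,H in [('ref',[472.3,132.6],86),('tall',[476.2,76.7],112),('short',[480.1,20.8],76)]:
    print(n,H); rect(p,c,17,H-5,H+4)
rect(p,[480.1,20.8],22,54,66)
rect(p,[487.2,-80.9],25,52,68)
```

```text
[482.08847874 -18.89187601 197.25991571] 1.0014007945221655
rect 22 30 4270 25.0 ((475.9516296386719, 77.51110076904297), (63.63633346557617, 176.0529022216797), 3.8656833171844482)
ref 86
rect 81 90 1002 85.2 ((472.15655517578125, 132.81515502929688), (31.8383846282959, 32.237205505371094), 56.552547454833984)
tall 112
rect 107 116 781 111.0 ((476.3262634277344, 76.23516845703125), (25.287841796875, 25.23388671875), 49.65648651123047)
short 76
rect 71 80 581 75.0 ((479.4715270996094, 21.11378288269043), (24.360197067260742, 25.423030853271484), 3.9577808380126953)
rect 54 66 560 58.8 ((478.95855712890625, 20.800310134887695), (32.79066848754883, 32.76885223388672), 4.063302993774414)
rect 52 68 373 59.9 ((487.1519470214844, -79.84371948242188), (11.061919212341309, 30.375139236450195), 3.908198356628418)
```

All three bottles are fully down, with tops at 85, 111 and 75 mm (the camera reads about 1 mm low). Next is the handle.

Run:
```python
from h import *
R=lean(down(94),20); g=np.array([487.1,-80,45])+18.7*R[:,2]; print(g)
a=plan(g+[0,0,62],R,6); plan(g,R,6,a)
```

```text
[486.65385317 -73.61980311  27.42774799]
n 6 row [-0.0141, 0.0001, 0.0145] [-0.0005, 0.0142, 0.0] deg 0.8 mm 20.2
n 6 row [-0.0035, 0.0, 0.0097] [0.0, 0.0, 0.0] deg 0.0 mm 10.3
```

{"name": "play_rows", "arguments": {
  "targets": [
    [-0.0141,0.0001,0.0145,0,0.0142,0,1],
    [-0.0141,0.0001,0.0145,0,0.0142,0,1],
    [-0.0141,0.0001,0.0145,0,0.0142,0,1],
    [-0.0141,0.0001,0.0145,0,0.0142,0,1],
    [-0.0141,0.0001,0.0145,0,0.0142,0,1],
    [-0.0141,0.0001,0.0145,0,0.0142,0,1],
    [0,0,0,0,0,0,1],
    [0,0,0,0,0,0,1]
  ]
}}

```text
time_s: 30.55
tool_pos: [487.6, -74.5, 90.6]
tool_rot: [[-0.066, 0.998, -0.024], [0.938, 0.07, 0.34], [0.341, -0.0, -0.94]]
force: [-0.2, -0.4, -0.7]
width: 1.003
gripper_force: 0.0
```

Run:
```python
from h import *
R=lean(down(94),20); g=np.array([487.1,-80,45])+18.7*R[:,2]
plan(g,R,6)
```

```text
n 6 row [-0.0034, -0.0001, 0.0099] [-0.0001, 0.0001, 0.0001] deg 0.0 mm 10.5
```

{"name": "play_rows", "arguments": {
  "targets": [
    [-0.0034,-0.0001,0.01,0,0,0,1],
    [-0.0034,-0.0001,0.01,0,0,0,1],
    [-0.0034,-0.0001,0.01,0,0,0,1],
    [-0.0034,-0.0001,0.01,0,0,0,1],
    [-0.0034,-0.0001,0.01,0,0,0,1],
    [-0.0034,-0.0001,0.009,0,0,0,1],
    [0,0,0,0,0,0,0.2],
    [0,0,0,0,0,0,-0.3]
  ],
  "force": 60
}}

```text
time_s: 31.55
tool_pos: [486.9, -73.7, 28.1]
tool_rot: [[-0.066, 0.998, -0.024], [0.938, 0.07, 0.34], [0.341, -0.0, -0.94]]
force: [0.9, 0.6, 0.0]
width: 0.602
gripper_force: 0.0
```

{"name": "play_rows", "arguments": {
  "targets": [
    [0,0,0,0,0,0,-0.5],
    [0,0,0,0,0,0,-0.6],
    [0,0,0,0,0,0,-0.7],
    [0,0,0,0,0,0,-0.8],
    [0,0,0,0,0,0,-1],
    [0,0,0,0,0,0,-1],
    [0,0,0,0,0,0,-1],
    [0,0,0,0,0,0,-1]
  ]
}}

```text
time_s: 32.55
tool_pos: [487.2, -73.8, 28.3]
tool_rot: [[-0.066, 0.998, -0.023], [0.938, 0.07, 0.34], [0.341, 0.001, -0.94]]
force: [0.6, -1.1, 5.5]
width: 0.132
gripper_force: 59.0
```

Run:
```python
from h import *
o,im,p=snap(name='w8'); R=np.array(o['tool_rot']);t=np.array(o['tool_pos'])
print(t,yaw(),o['force'],o['width'])
rect(p,[476.2,76.7],95,22,30)
for n,c,H in [('ref',[472.3,132.6],86),('tall',[476.2,76.7],112),('short',[480.1,20.8],76)]:
    print(n,H); rect(p,c,17,H-5,H+4)
```

```text
[487.1716241  -73.79419647  28.34111478] 94.03727794182714 [ 0.60564132 -1.06485388  5.53135428] 0.1323786669001903
rect 22 30 6840 25.1 ((479.4336853027344, 26.92643165588379), (64.49656677246094, 76.73795318603516), 3.99566912651062)
ref 86
tall 112
short 76
rect 71 80 2277 75.0 ((479.2594909667969, 16.605003356933594), (25.23260498046875, 17.93893051147461), 3.9742014408111572)
```

```bash
cat >> h.py <<'E'
C0=(np.array([487.17,-73.79,28.34]),lean(down(94.04),20),np.array([476.0,76.8]),93.97)
def toolfor(c,yw):  # tool pose for carrier origin c, yaw yw
    A=Ro.from_euler('z',yw-C0[3],degrees=True).as_matrix()
    return A@(C0[0]-np.r_[C0[2],0])+np.r_[c,0], A@C0[1]
M=np.array([482.0,290.7]);N=np.array([np.cos(np.radians(88.1)),np.sin(np.radians(88.1))])
E
python3 - <<'E'
from h import *
o=r.get_obs(); R=np.array(o['tool_rot'])
p,Q=toolfor(M-160*N,88.1); print(p); a=plan(p,Q,8)
p,Q=toolfor(M+90*N,88.1); print(p); plan(p,Q,16,a)
E
```

```text
[472.40550666 -20.15479117  28.34      ]
n 8 row [0.0064, -0.0017, 0.0023] [-0.0043, 0.0002, 0.012] deg 0.7 mm 7.0
[480.69430126 229.70776282  28.34      ]
n 16 row [0.0147, 0.0, 0.0053] [0.0, 0.0, 0.0] deg 0.0 mm 15.6
```

{"name": "play_rows", "arguments": {
  "targets": [
    [0.0032,-0.0008,0.0012,-0.002,0,0.006,-1],
    [0.0064,-0.0017,0.0023,-0.0043,0.0002,0.012,-1],
    [0.0064,-0.0017,0.0023,-0.0043,0.0002,0.012,-1],
    [0.0064,-0.0017,0.0023,-0.0043,0.0002,0.012,-1],
    [0.0064,-0.0017,0.0023,-0.0043,0.0002,0.012,-1],
    [0.0064,-0.0017,0.0023,-0.0043,0.0002,0.012,-1],
    [0.0064,-0.0017,0.0023,-0.0043,0.0002,0.012,-1],
    [0.0064,-0.0017,0.0023,-0.0043,0.0002,0.012,-1]
  ]
}}

```text
time_s: 33.6
tool_pos: [473.4, -24.7, 28.3]
tool_rot: [[0.023, 1.0, 0.01], [0.94, -0.025, 0.339], [0.339, 0.001, -0.941]]
force: [-0.5, -7.0, 4.4]
width: 0.134
gripper_force: 59.2
```

Run:
```python
from h import *
o=r.get_obs(); print(o['tool_pos'],yaw(),o['force'])
for c in ['scene','side']:
    _,im,p=snap(c)
    rect(p,[476.8,130.8],100,23,31)
    k=p[(p[:,1]>270)&(p[:,1]<310)&(p[:,2]>40)&(p[:,2]<200)&(p[:,0]>340)&(p[:,0]<630)]; print(c,len(k))
o,im,p=snap(); rect(p,[476.8,130.8],100,22,30)
K=p[(p[:,1]>270)&(p[:,1]<310)&(p[:,2]>40)&(p[:,0]>350)&(p[:,0]<610)]; print('face',len(K))
g=p[(p[:,1]>255)&(p[:,1]<290)&(p[:,2]>15)&(p[:,2]<40)&(abs(p[:,0]-482)<80)]; print('guides',len(g))
for s in (-1,1):
    q=g[(g[:,0]-482)*s>0]
    if len(q): print(s,np.round(q.min(0)),np.round(q.max(0)))
p_,Q=toolfor(M-160*N,88.1); a=plan(p_,Q,8)
```

```text
[473.42052282 -24.7486417   28.34101259] 88.57095523608994 [-0.50196658 -6.97954821  4.36998952]
rect 23 31 385 26.3 ((478.71240234375, 126.66268920898438), (177.1538543701172, 67.10621643066406), 89.98210144042969)
scene 296
rect 23 31 153 25.0 ((472.5621337890625, 126.24144744873047), (177.45135498046875, 64.08851623535156), 88.80396270751953)
side 2225
rect 22 30 6857 25.1 ((474.9858703613281, 77.39653015136719), (77.19503784179688, 64.7206039428711), 88.44300842285156)
face 0
guides 0
n 8 row [0.0004, -0.0001, 0.0002] [-0.0003, 0.0001, 0.0008] deg 0.0 mm 0.5
```

Run:
```python
from h import *
p,Q=toolfor(M-70*N,88.1); print(p); a=plan(p,Q,8)
p,Q=toolfor(M+84*N,88.1); print(p); plan(p,Q,10,a)
```

```text
[475.38947272  69.79572826  28.34      ]
n 8 row [0.011, -0.0, 0.004] [-0.0003, 0.0001, 0.0008] deg 0.0 mm 11.7
[480.49537019 223.71106152  28.34      ]
n 10 row [0.0145, 0.0, 0.0053] [0.0, 0.0, 0.0] deg 0.0 mm 15.4
```

{"name": "play_rows", "arguments": {
  "targets": [
    [0.008,0,0.0029,-0.0003,0.0001,0.0008,-1],
    [0.011,0,0.004,-0.0003,0.0001,0.0008,-1],
    [0.0115,0,0.0042,-0.0003,0.0001,0.0008,-1],
    [0.0115,0,0.0042,-0.0003,0.0001,0.0008,-1],
    [0.0115,0,0.0042,-0.0003,0.0001,0.0008,-1],
    [0.0115,0,0.0042,-0.0003,0.0001,0.0008,-1],
    [0.0115,0,0.0042,-0.0003,0.0001,0.0008,-1],
    [0.0115,0,0.0042,-0.0003,0.0001,0.0008,-1]
  ]
}}

```text
time_s: 34.75
tool_pos: [476.2, 69.4, 28.4]
tool_rot: [[0.029, 1.0, 0.012], [0.94, -0.032, 0.341], [0.341, 0.001, -0.94]]
force: [-0.2, -7.5, 7.3]
width: 0.133
gripper_force: 59.8
```

Run:
```python
from h import *
o,im,p=snap(); print(o['tool_pos'],yaw(),o['force'],o['q'])
rect(p,[478,180],95,22,30)
p,Q=toolfor(M+84*N,88.1); print(p); plan(p,Q,10)
```

```text
[476.2013523   69.43922161  28.352738  ] 88.19342342727207 [-0.21176455 -7.49903016  7.27722311] [-0.34365041  0.40906585  1.9744778   0.42290447  0.91287202 -0.59915518]
rect 22 30 6820 25.1 ((478.5244140625, 170.3329315185547), (76.71659088134766, 64.77418518066406), 88.22821044921875)
[480.49537019 223.71106152  28.34      ]
n 10 row [0.0143, -0.0, 0.0052] [0.0, -0.0, 0.0] deg 0.0 mm 15.2
```

{"name": "play_rows", "arguments": {
  "targets": [
    [0.011,-0.0001,0.004,0,0,0,-1],
    [0.0143,-0.0001,0.0052,0,0,0,-1],
    [0.0143,-0.0001,0.0052,0,0,0,-1],
    [0.0143,0,0.0052,0,0,0,-1],
    [0.0143,0,0.0052,0,0,0,-1],
    [0.0143,0,0.0052,0,0,0,-1],
    [0.0143,0,0.0052,0,0,0,-1],
    [0.011,0,0.004,0,0,0,-1]
  ]
}}

```text
time_s: 35.8
tool_pos: [479.2, 184.6, 28.4]
tool_rot: [[0.029, 1.0, 0.011], [0.939, -0.031, 0.341], [0.342, 0.0, -0.94]]
force: [-0.9, -7.8, 6.4]
width: 0.133
gripper_force: 60.2
```

Run:
```python
from h import *
o=r.get_obs(); print(o['tool_pos'],yaw(),o['force'],o['q'])
p,Q=toolfor(M+88*N,88.1); print(p); plan(p,Q,8)
```

```text
[479.15216814 184.59002198  28.35951083] 88.2233543143314 [-0.90355835 -7.79628333  6.43289763] [-0.09998458  0.41535374  1.96312411  0.47274924  0.84559302 -0.40024592]
[480.6279909  227.70886238  28.34      ]
n 8 row [0.0051, 0.0, 0.0018] [0.0, 0.0001, 0.0001] deg 0.0 mm 5.4
```

{"name": "play_rows", "arguments": {
  "targets": [
    [0.0056,0,0.002,0,0,0,-1],
    [0.0056,0,0.002,0,0,0,-1],
    [0.0056,0,0.002,0,0,0,-1],
    [0.0056,0,0.002,0,0,0,-1],
    [0.0056,0,0.002,0,0,0,-1],
    [0.0047,0,0.0017,0,0,0,-1],
    [0.0038,0,0.0014,0,0,0,-1],
    [0.0019,0,0.0007,0,0,0,-1]
  ]
}}

```text
time_s: 36.8
tool_pos: [480.2, 225.1, 28.4]
tool_rot: [[0.029, 1.0, 0.01], [0.939, -0.031, 0.342], [0.342, -0.0, -0.94]]
force: [-0.1, -7.8, 6.6]
width: 0.129
gripper_force: 60.1
```

{"name": "play_rows", "arguments": {
  "targets": [
    [0.0009,0,0.0003,0,0,0,-1],
    [0.0009,0,0.0003,0,0,0,-1],
    [0.0009,0,0.0003,0,0,0,-1],
    [0.0009,0,0.0003,0,0,0,-1],
    [0,0,0,0,0,0,-1],
    [0,0,0,0,0,0,-1],
    [0,0,0,0,0,0,-1],
    [0,0,0,0,0,0,-1]
  ]
}}

```text
time_s: 37.8
tool_pos: [480.2, 228.9, 28.4]
tool_rot: [[0.03, 1.0, 0.01], [0.939, -0.031, 0.342], [0.342, -0.001, -0.94]]
force: [0.1, -5.6, 4.6]
width: 0.131
gripper_force: 59.8
```

Not touching the stop yet, so I'll continue in 1 mm steps.

{"name": "play_rows", "arguments": {
  "targets": [
    [0.0009,0,0.0003,0,0,0,-1],
    [0,0,0,0,0,0,-1],
    [0.0009,0,0.0003,0,0,0,-1],
    [0,0,0,0,0,0,-1],
    [0,0,0,0,0,0,-1],
    [0,0,0,0,0,0,-1],
    [0,0,0,0,0,0,-1],
    [0,0,0,0,0,0,-1]
  ]
}}

```text
time_s: 38.8
tool_pos: [480.2, 229.7, 28.4]
tool_rot: [[0.029, 1.0, 0.01], [0.94, -0.031, 0.34], [0.34, -0.0, -0.94]]
force: [-1.1, -13.0, 7.9]
width: 0.135
gripper_force: 60.6
```

{"name": "play_rows", "arguments": {
  "targets": [
    [0.0005,0,0.0002,0,0,0,-1],
    [0.0005,0,0.0002,0,0,0,-1],
    [0,0,0,0,0,0,-1],
    [0,0,0,0,0,0,-1],
    [0,0,0,0,0,0,-1],
    [0,0,0,0,0,0,-1],
    [0,0,0,0,0,0,-1],
    [0,0,0,0,0,0,-1]
  ]
}}

```text
time_s: 39.8
tool_pos: [480.2, 229.7, 28.3]
tool_rot: [[0.029, 1.0, 0.01], [0.94, -0.031, 0.339], [0.339, -0.0, -0.941]]
force: [-2.1, -20.6, 11.2]
width: 0.132
gripper_force: 61.5
```

Run:
```python
from h import *
o,im,p=snap(name='w9'); print(o['tool_pos'],yaw(),o['force'])
q=rect(p,[483,330],120,52,64)
for lo,hi in [(22,30),(70,80),(8,14)]: rect(p,[483,310],70,lo,hi)
_,im,p=snap('side'); cv2.imwrite('pics/s9.png',im[:,:,::-1])
rect(p,[479.7,222.7],20,50,66)
```

```text
[480.19077152 229.66007023  28.33982027] 88.23019378583726 [ -2.14672305 -20.62925248  11.178334  ]
rect 52 64 10090 59.2 ((482.89874267578125, 290.6593017578125), (196.0013885498047, 138.34083557128906), 33.25796127319336)
rect 22 30 9791 25.3 ((483.7140808105469, 314.73388671875), (108.00738525390625, 139.67904663085938), 88.0142593383789)
rect 70 80 5667 74.9 ((483.9280700683594, 310.9745788574219), (43.75825119018555, 139.98780822753906), 87.53652954101562)
rect 8 14 3783 10.3 ((475.075439453125, 312.4183654785156), (129.73414611816406, 143.91714477539062), 19.658449172973633)
rect 50 66 27 58.3 ((475.1324157714844, 212.4764404296875), (30.87295913696289, 17.884464263916016), 1.62928307056427)
```

Firm contact: TCP y stayed at 229.7, exactly the predicted home position, while the force rose to 21 N. Release and back off.

{"name": "play_rows", "arguments": {
  "targets": [
    [0,0,0,0,0,0,-0.6],
    [0,0,0,0,0,0,0],
    [0,0,0,0,0,0,1],
    [0,0,0,0,0,0,1],
    [0,0,0,0,0,0,1],
    [0,0,-0.02,0,0,0,1],
    [0,0,-0.04,0,0,0,1],
    [0,0,-0.05,0,0,0,1]
  ]
}}

```text
time_s: 40.9
tool_pos: [478.0, 195.0, 132.3]
tool_rot: [[0.031, 1.0, 0.008], [0.939, -0.031, 0.343], [0.343, -0.003, -0.939]]
force: [1.5, -0.2, 0.5]
width: 1.003
gripper_force: 0.0
```

{"name": "play_rows", "arguments": {
  "targets": [
    [-0.02,0,-0.04,0,0,0,1],
    [-0.02,0,-0.03,0,0,0,1],
    [-0.02,0,0,0,0,0,1],
    [0,0,0,0,0,0,1],
    [0,0,0,0,0,0,1],
    [0,0,0,0,0,0,1],
    [0,0,0,0,0,0,1],
    [0,0,0,0,0,0,1]
  ]
}}

```text
time_s: 41.9
tool_pos: [476.3, 115.2, 177.0]
tool_rot: [[0.03, 1.0, 0.01], [0.939, -0.031, 0.343], [0.343, -0.001, -0.939]]
force: [0.1, -0.1, 0.2]
width: 1.003
gripper_force: 0.0
```

Run:
```python
from h import *
o,im,p=snap(name='w10'); print(o['tool_pos'],o['width'],o['force'])
q=rect(p,[479.8,222.7],28,52,66)
u=np.array([N[0],N[1]]); H=M-68*N; print('expected handle',H)
# inside slot
P3=M+(90-56)*N; P2=M+90*N; print(P3,P2)
for lo,hi in [(22,30),(56,66),(70,80),(84,97),(105,118)]:
    for c in (P3,P2): rect(p,c,22,lo,hi)
_,im2,_=snap('side')
for l in ['jar','tin']:
    for q in r.masks_of('side',l)[:1]: print(l,q['xy'],q['score'])
```

```text
[476.3475669  115.15563293 177.04947733] 1.0025845715128683 [ 0.14156799 -0.11727404  0.23470248]
rect 52 66 414 59.8 ((479.1497802734375, 222.3756561279297), (30.41108512878418, 11.476059913635254), 88.18677520751953)
expected handle [479.74544787 222.73738532]
[483.12727607 324.68130734] [484.98396605 380.65051943]
rect 22 30 262 24.2 ((483.1420593261719, 324.4479064941406), (43.48737335205078, 43.959590911865234), 89.98448181152344)
rect 22 30 39 23.5 ((484.7775573730469, 364.4446105957031), (9.738808631896973, 43.35536575317383), 88.83972930908203)
rect 56 66 558 59.0 ((481.8610534667969, 323.53179931640625), (34.03799819946289, 33.436500549316406), 88.5337142944336)
rect 70 80 472 75.0 ((481.7124328613281, 320.30914306640625), (19.24529266357422, 23.93951416015625), 88.22502136230469)
jar [301.4, 175.0] 0.74
tin [378.3, 234.5] 0.67
```

```bash
python3 -c "
from bench import r
print(r.hand_in())"
```

```text
the job is handed in; nothing more can be done
None
```

The job is handed in: the loaded carrier was pushed against the analyser's stop at 41.9 s of the 72 s allowed. Just before the push all three bottles were fully down in their pockets; afterwards I could only re-measure the short one, which was still down. It had stood free on the pan for over a second, and the jar and tin show no sign of having moved.

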